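Open the cell exhaust valve and start the guarded pump

ROBOT

A 6-joint arm with a two-finger parallel gripper is mounted at the origin on the work surface. World frame = base frame: x ahead of the robot, y to its left, z up, the work surface at z = 0. Lengths are in m, angles in rad, forces in N, time in s.
With the tool pointing down it reaches from about 0.25 to 0.775 m from the base axis. Payload 4 kg.
Tool frame: the origin (TCP) lies midway between the tips of the shut fingers; the grasp point (between the pads) lies env.grip_depth behind it (env.grip_depth is the distance from the TCP to the grasp point, in m); z points along the fingers, y is the direction in which the jaws open and shut (so a half turn about z gives the same grasp; the last joint's range is limited). The gripper opens to 94 mm and grips with 3 to 60 N. Pads are 16 mm wide; open, the fingers measure 119 mm over their backs; the gripper's body (75 mm by 177 mm) begins 78 mm behind the grasp point.
Start: joints at [-1.415, 0.087, 1.371, -0, 1.684, -0.103], TCP at [0.141, -0.532, 0.206] pointing down, gripper open.
Joint ranges: [-3.1, 3.1], [-0.76, 2.03], [0.27, 2.55], [-1.08, 4.22], [0.17, 2.65], [-2.57, 2.57]. Speed limits (rad/s): [2.79, 2.79, 3.14, 3.14, 3.14, 3.14].

INTERFACE

Orientations are given as a unit quaternion [w, x, y, z].
In Python, from cell import sensors, optics, job, env gives the robot as it stands. The module is installed in compiled form; this text tells all that it offers.
- The arm moves only by the tool step_arm, never from a script. Its argument "targets" is a list of rows, each a list of 6 numbers: the shift along the tool's x, y, z as a fraction of full scale, then the turn, a rotation vector about the tool's x, y, z as a fraction of full scale. In form: [[tx, ty, tz, ax, ay, az], ...]. A call has 1 to 8 rows; each row is the pose to reach, as a shift and turn from the pose commanded when the call began, along the tool's axes at that moment; what a row does not reach only later rows make up. Full scale, the value 1, is 300 mm for a shift and 120 degrees for a turn. A row lasts 1/12 s, in which the tool goes at most 41.7 mm and 7.16 degrees, less where a joint would pass 70% of its speed; a pose out of reach is approached as far as the arm can. A call with a number of a shift or a turn outside -1 to 1 is refused whole. A call with a gripper value outside its range is refused whole. "grip" is the opening, from 0 (shut) to 1 (fully open), set as the call begins (left out, the last holds). The fingers move at their own pace and stop on an object; "squeeze" is the grip in N (left out, the last holds). Time passes only in rows, so rows that repeat a pose let the fingers close. It gives the time, the measured TCP pose, the force and the opening at its end, in the units of the state.
- sensors.get_obs(): the state, without advancing time (a new reading comes with each control period).
- optics.capture(name): name is "scene" or "top" or "wrist"; returns a dict with "pixels" (400x640x3 uint8, red, green, blue), "fx", "fy", "cx", "cy" (pixels), "k1" (the pictures are not rectified: a ray, as slopes to the right and down, at radius r is drawn at 1 + k1 r^2 times it, then the intrinsics apply), "rvec" (rotation vector, rad) and "tvec" (3), from world to camera coordinates, as OpenCV has them. Camera axes: x right, y down, z forward; pixel columns grow to the right and rows downward; lengths in m; the calibration is good to about 2 mm. A picture is of the moment at which its call begins. There is no depth.
- job.sign_off(): hands the job in, once; it reports no verdict.
The state is a dict: "t": time; "qpos": joint angles; "joint_velocities": joint speeds; "joint_torque": joint torques, N m; "ee_pos": TCP position; "tool_rot": TCP orientation; "contact_force": force on the tool from outside, world axes, zero at the start; "moment": the same for the moment, N m; "grip_width": finger opening in m.
Only numpy, scipy, OpenCV 4.12 (cv2) and the standard library are available. Lean on these libraries where they do the work, as an engineer would, in place of code of your own. Each camera call takes 0.05 s, during which the arm holds its last target.

TASK

Get the shielded cabinet's exhaust running: first push in the black valve knob on the white sloping box and while it is in, turn it anticlockwise past its safety stop (never forcing it over the stop), all the way to the end of its travel at the green mark, and let it spring back out. Only then lift the red guard cover on the grey box, flip the yellow toggle beneath it fully over towards the cover's hinge, and let the cover drop shut again. Leave the pot, the bottle and the lead brick where they stand.

Things in the scene. Friction and masses are not known exactly. Their poses are not given: they have to be found in the camera images.
- valve_box: White wedge box fixed to the bench, 200 mm deep (x), 170 wide (y), 160 high on the side nearest the robot, 45 on the far side: its top slopes 30 degrees down away from the robot. Origin: centre of underside; x to its high side (towards the robot, within 0.25 rad), z up. It and the grey box may stand in either place. The knob, over a fixed steel disc (96 mm wide, 4 thick), is mid-slope.
- knob_grip (a point): Centre of the black knob's grip bar: 68 mm long (this frame's y), 18 thick (x), 34 high (z). Its foot is a disc, 72 mm diameter, 8 thick, upper side 17 mm inward of this point (fingertips may push on it). z points out of the slope along the knob's axis; the frame turns and sinks with the knob. The slope is 41 mm inward when the knob is out. A white pointer line lies towards -y.
- knob (a joint): Turn of the knob, rad, growing anticlockwise about the outward axis, seen facing the slope from the far side. 0: pointer at the red mark (right); 1.4: end, near the green mark (upper side). Starts at 0 to 0.25. When out, an internal stop blocks it at about 0.4; pushed in 9 mm or more it passes; from about 1.2 on it springs out when let go. Stays where left (friction 0.05 N m).
- knob_push (a joint): How far the knob is pushed in along its axis, m: 0 out, 0.011 fully in. The spring needs about 5 N to begin and 12 N fully in, and pushes it out again.
- switch_box: Grey box fixed to the bench, 190 mm deep (x) by 130 wide (y) by 80 high, flat top. Origin: centre of its underside. x points to its hinge side, towards the robot (within 0.25 rad), z up. The red guard cover and the toggle are on its top.
- cover_hinge (a point): Middle of the guard cover's hinge, 60 mm from the box's centre towards the robot (box x) and 3 mm above its top. Frame as switch_box; the hinge line is y.
- cover_grip (a point): Point midway between the red guard cover's two ribbed side walls, good for pinching: 88 mm from the hinge line towards the free end, 32 mm above the lower edge. The cover is a hood, open below and at the hinge end, 110 mm long, 48 wide outside (y), 56 high, walls 4. The frame turns with it: when shut, as switch_box (free end at -x, z up).
- cover (a joint): Opening angle of the guard cover, rad: 0 shut on the box, free end away from the robot; grows as the free end is lifted up and towards the robot, to its end at 1.95 (leaning back over the hinge). A weak spring and its 90 g weight pull it shut when let go below about 1.0; past about 1.5 it leans back and stays open.
- toggle_tip (a point): Tip of the yellow toggle paddle under the guard cover: paddle 42 mm long from its pivot, 18 wide (y), 10 thick. The pivot lies 58 mm from the hinge (towards box -x) and 4 mm above the box's top, on its middle line. The tip leans 0.5 rad away from the hinge and the robot when off, 0.5 rad towards the hinge when on.
- toggle (a joint): Angle of the toggle, rad: 0 off (leaning away from the hinge), 1.0 fully on (leaning towards the hinge and the robot). Stays where it is left (friction 0.05 N m).
- shield_pot_mid (a point): Bystander: loose round steel shielding pot, 86 mm diameter, 108 mm high; point 50 mm up on its axis.
- bottle_mid (a point): Bystander: loose white bottle with blue cap, 64 mm diameter, 160 mm high; point half-way up.
- brick_mid (a point): Bystander: loose grey lead brick, 200 by 100 by 50 mm, lying flat; point at its centre.

How it is judged:
On the way, in this order (a step that is already met when the one before it is completed fails the run):
1. the knob is past its stop, at the end of its turn (over 1.25 rad), and has sprung back out (value of joint knob above 1.25 rad and value of joint knob_push below 0.002 m), for 0.2 s.
2. the guard cover is lifted (over 1.2 rad) (value of joint cover above 1.2 rad), for 0.2 s.
3. the toggle is flipped fully over towards the hinge (over 0.8 rad) (value of joint toggle above 0.8 rad), for 0.2 s.
At the end, for the whole second after the job is handed in: The knob stands at the end of its turn (over 1.25 rad) and is sprung out (pushed in less than 2 mm), the toggle is on (over 0.8 rad), the guard cover is shut (under 0.08 rad), and pot, bottle and brick are within 25 mm of where they stood (all of step 1 and value of joint toggle above 0.8 rad and value of joint cover below 0.08 rad and distance of each of shield_pot_mid, bottle_mid, brick_mid from where it was at the start of the episode below 0.025 m); the robot touches nothing.
It fails at once if the knob is forced over its stop without being pushed in (turned to 0.52 to 1.0 rad while pushed in less than 5 mm) (value of joint knob between 0.52 and 1 rad and value of joint knob_push below 0.005 m).
It fails at once if the guard cover is raised or the toggle flipped before the knob is at the end of its turn (value of joint knob below 1.2 rad and (value of joint cover above 0.5 rad or value of joint toggle above 0.3 rad)).
It fails at once if the pot, the bottle or the brick is moved more than 25 mm (distance of any of shield_pot_mid, bottle_mid, brick_mid from where it was at the start of the episode above 0.025 m).
It also fails if it takes over 72 s, if anything falls off the work surface, if the arm or the gripper's body presses on something with over 40 N, if the wrist force passes 120 N, or if a joint passes its speed limit or range.

## Working session

There is one attempt and no reset: what is moved stays moved. The work goes in short steps, Python scripts to look and compute and a tool call to move; the robot and the scene stay as the last step left them, time stands still between calls to the robot, and variables do not carry over. Pictures are saved under pics/ and viewed, and the job is handed in when it is done.

Besides the shell and the picture viewer there is one more tool, called as name([rows], argument=value, ...), one row to a line, values as JSON. step_arm: Moves the arm, as the interface text tells. Shift numbers are shares of 300 mm and turn numbers shares of 120 degrees, none past 1 either way. Its arguments: {"type":"object","properties":{"targets":{"type":"array","items":{"type":"array","items":{"type":"number","minimum":-1,"maximum":1}}},"grip":{"type":"number"},"squeeze":{"type":"number"}},"required":["targets"]}

```bash
mkdir -p pics; ls; python3 - <<'E'
from cell import sensors, optics, job, env
import cv2
print(sensors.get_obs()); print(env.grip_depth)
for n in ["scene","top","wrist"]:
    c=optics.capture(n); print(n,{k:v for k,v in c.items() if k!="pixels"})
    cv2.imwrite(f"pics/{n}0.png",c["pixels"][:,:,::-1])
E
```

```text
pics
{'t': 0.0, 'qpos': array([-1.41507703e+00,  8.79407655e-02,  1.37224022e+00, -1.12359492e-05,
        1.68360266e+00, -1.03073138e-01]), 'joint_velocities': array([-7.33802043e-04, -3.62358540e-04, -9.59152539e-05, -7.65040603e-04,
       -9.91253706e-04,  1.08720699e-04]), 'joint_torque': array([-6.61116937e-04, -3.40183890e+01, -3.02429509e+01,  7.18913041e-02,
        3.29514197e-02, -1.60706936e-04]), 'ee_pos': array([ 0.14067271, -0.53113756,  0.20431909]), 'tool_rot': array([-1.09497164e-03,  9.91639469e-01,  1.29034734e-01, -3.44145779e-05]), 'contact_force': array([-0.23474559,  1.02736727,  0.10613166]), 'moment': array([0.0336439 , 0.12048093, 0.0428726 ]), 'grip_width': 0.09400652750559728}
0.0188
scene {'fx': 410.75275044643996, 'fy': 410.75275044643996, 'cx': 319.22790902367313, 'cy': 203.3741321319003, 'k1': 0.0015085030900507087, 'rvec': array([ 1.1887281 ,  2.5662689 , -0.69410937]), 'tvec': array([ 0.41095941, -0.37061103,  1.56260968])}
top {'fx': 442.6137896793867, 'fy': 442.6137896793867, 'cx': 317.6524853540478, 'cy': 197.80995851912, 'k1': -0.09977969811882284, 'rvec': array([ 2.15611995, -2.11075742,  0.20455458]), 'tvec': array([-0.03022177,  0.66779165,  1.40455046])}
wrist {'fx': 316.6254540205983, 'fy': 316.6254540205983, 'cx': 319.5940868822505, 'cy': 202.89244881538627, 'k1': 0.004614231695637199, 'rvec': array([-2.3275684 ,  1.78859438,  0.2272688 ]), 'tvec': array([-0.54945272, -0.02507184,  0.39069185])}
```

View pics/scene0.png

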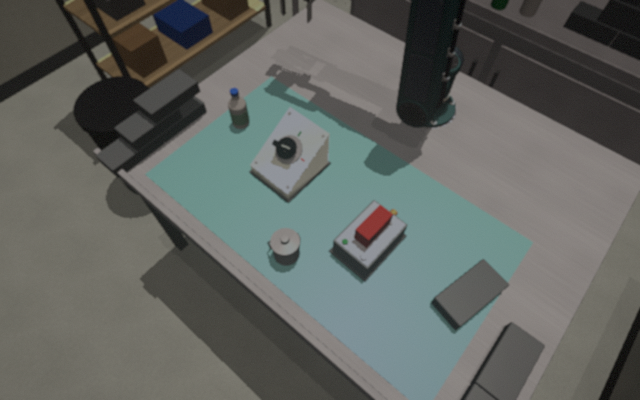

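View pics/top0.png

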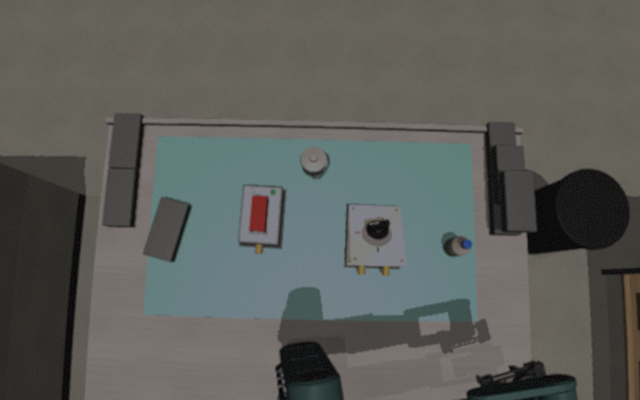

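View pics/wrist0.png

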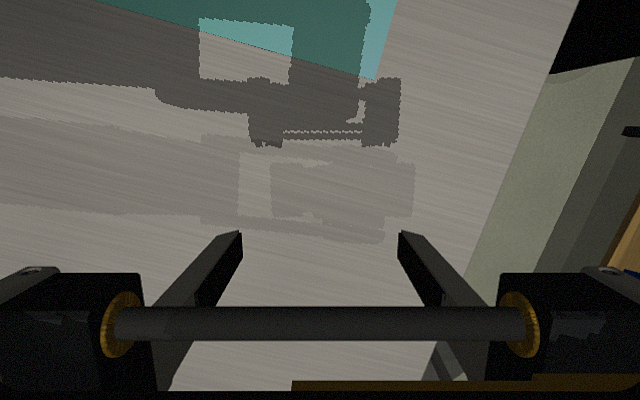

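The scene view shows the valve box at about (290,152), the grey box with red cover at (370,235), the pot at (285,245), the bottle at (238,110) and the brick at (470,293). In the top view the valve box is right at (377,235) and the switch box left at (261,215). Next I'll measure these from enlarged crops.

```bash
cat > h.py <<'E'
import numpy as np, cv2
from scipy.spatial.transform import Rotation as R
def ray(c,u,v):
    K=np.array([[c["fx"],0,c["cx"]],[0,c["fy"],c["cy"]],[0,0,1]])
    n=cv2.undistortPoints(np.array([[[float(u),float(v)]]]),K,np.array([c["k1"],0,0,0,0.]))[0,0]
    M=R.from_rotvec(c["rvec"]).as_matrix(); o=-M.T@c["tvec"]
    d=M.T@np.array([n[0],n[1],1]); return o,d/np.linalg.norm(d)
def onz(c,u,v,z):
    o,d=ray(c,u,v); return o+d*(z-o[2])/d[2]
def proj(c,p):
    K=np.array([[c["fx"],0,c["cx"]],[0,c["fy"],c["cy"]],[0,0,1]])
    return cv2.projectPoints(np.array([p],float),c["rvec"],c["tvec"],K,np.array([c["k1"],0,0,0,0.]))[0][0,0]
def tri(rs):
    A=0;b=0
    for o,d in rs:
        P=np.eye(3)-np.outer(d,d); A=A+P; b=b+P@o
    p=np.linalg.solve(A,b); return p,[np.linalg.norm((np.eye(3)-np.outer(d,d))@(p-o)) for o,d in rs]
def quat(q): return R.from_quat([q[1],q[2],q[3],q[0]])
E
python3 - <<'E'
import cv2
s=cv2.imread("pics/scene0.png");t=cv2.imread("pics/top0.png")
cv2.imwrite("pics/sv.png",cv2.resize(s[100:200,240:340],None,fx=6,fy=6,interpolation=cv2.INTER_CUBIC))
cv2.imwrite("pics/ss.png",cv2.resize(s[190:280,325:415],None,fx=6,fy=6,interpolation=cv2.INTER_CUBIC))
cv2.imwrite("pics/tt.png",cv2.resize(t[175:285,230:420],None,fx=4,fy=4,interpolation=cv2.INTER_CUBIC))
E
```

```text
(no output)
```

View pics/sv.png

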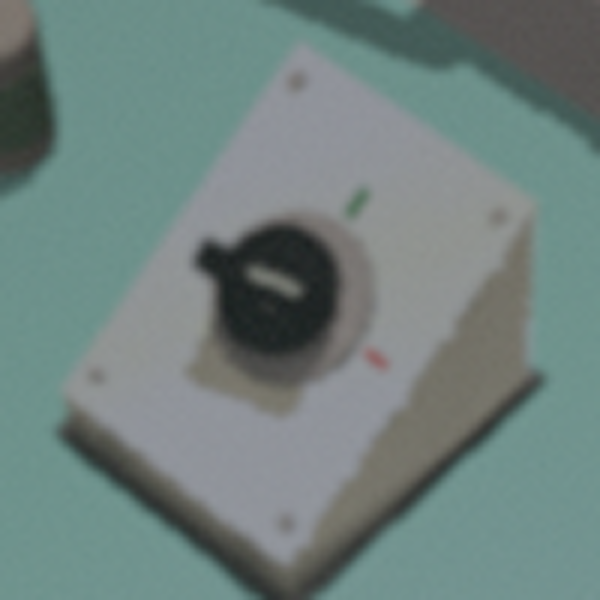

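View pics/ss.png

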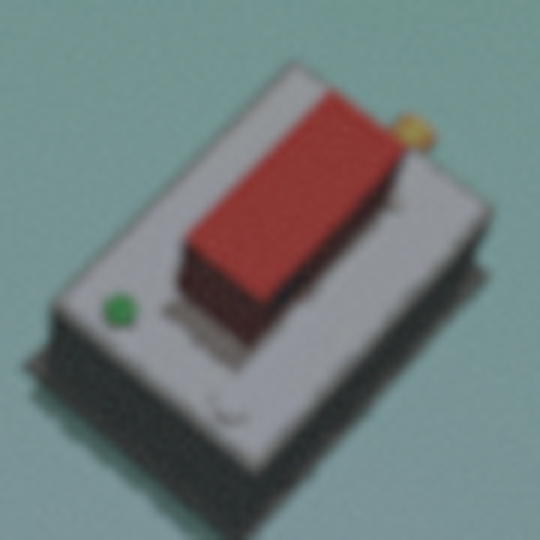

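View pics/tt.png

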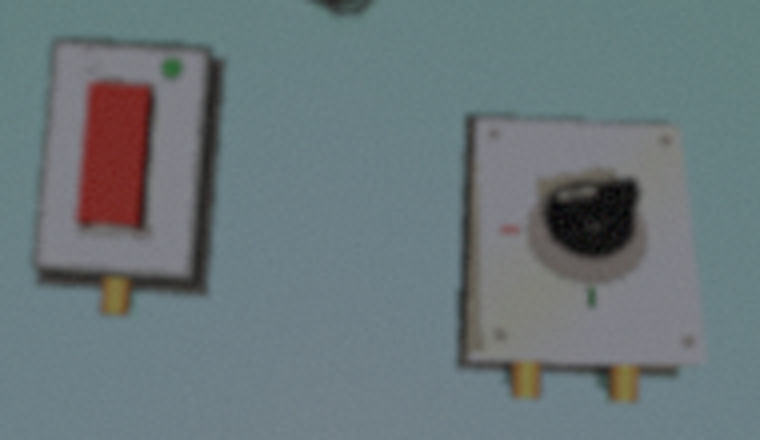

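```bash
python3 - <<'E'
from cell import optics
from h import *
S=optics.capture("scene");T=optics.capture("top")
s=lambda o,k:lambda x,y:(o[0]+(x+.5)/k-.5,o[1]+(y+.5)/k-.5)
sv=s((240,100),6);ss=s((325,190),6);tt=s((230,175),4)
def box(name,c,f,pts,zs):
    P=np.array([onz(c,*f(*p),z) for p,z in zip(pts,zs)])
    print(name,P.round(4).tolist(),"centre",P.mean(0).round(4))
    # order: robot-side y+, robot-side y-, far y-, far y+
    e=(P[0]+P[1]-P[2]-P[3])/2; print("  yaw of x",np.arctan2(e[1],e[0]).round(3),"depth",np.linalg.norm(e[:2]).round(4),"width",np.linalg.norm((P[0]+P[3]-P[1]-P[2])[:2]/2).round(4))
# scene: which corner is y+?
box("valve scene",S,sv,[(535,205),(300,42),(65,390),(290,570)],[.16,.16,.045,.045])
box("valve top",T,tt,[(478,352),(705,362),(680,125),(470,115)],[.16,.16,.045,.045])
box("sw scene",S,ss,[(492,210),(298,62),(55,305),(258,470)],[.08]*4)
box("sw top",T,tt,[(37,268),(193,278),(212,47),(55,38)],[.08]*4)
box("red scene",S,ss,[(405,148),(335,92),(188,240),(262,300)],[.139]*4)
box("red top",T,tt,[(79,222),(140,228),(153,86),(90,82)],[.139]*4)
for n,p,q in [("green lamp",ss(120,310),tt(172,68)),("white tick green",sv(358,203),tt(591,298)),("red tick",sv(376,358),tt(510,230)),("pointer c",sv(273,280),tt(577,194)),("screwNW hi -y",sv(297,80),tt(688,342)),("hi +y",sv(498,216),tt(500,335)),("lo -y",sv(96,376),tt(665,141)),("lo +y",sv(286,522),tt(493,134))]:
    P,e=tri([ray(S,*p),ray(T,*q)]);print(n,P.round(4),np.round(e,4))
for n,p,z in [("pot",(313,158),.11),("bottle",(466,243),.16)]: print(n,onz(T,*p,z).round(3))
for p in [(160,197),(190,203),(172,261),(144,251)]: print("brick",onz(T,*p,.05).round(3))
E
```

```text
valve scene [[0.456, -0.1158, 0.16], [0.4509, -0.2855, 0.16], [0.6497, -0.2884, 0.045], [0.6555, -0.1151, 0.045]] centre [ 0.553  -0.2012  0.1025]
  yaw of x 3.136 depth 0.1991 width 0.1716
valve top [[0.4541, -0.1136, 0.16], [0.4494, -0.2858, 0.16], [0.6497, -0.2915, 0.045], [0.6543, -0.115, 0.045]] centre [ 0.5519 -0.2015  0.1025]
  yaw of x 3.124 depth 0.2003 width 0.1744
sw scene [[0.5199, 0.2377, 0.08], [0.5133, 0.1146, 0.08], [0.6993, 0.1064, 0.08], [0.7037, 0.2313, 0.08]] centre [0.6091 0.1725 0.08  ]
  yaw of x 3.102 depth 0.1851 width 0.1242
sw top [[0.516, 0.2342, 0.08], [0.511, 0.1086, 0.08], [0.7001, 0.0997, 0.08], [0.7048, 0.2289, 0.08]] centre [0.608  0.1679 0.08  ]
  yaw of x 3.104 depth 0.1891 width 0.1275
red scene [[0.5521, 0.1965, 0.139], [0.5487, 0.1534, 0.139], [0.6571, 0.1481, 0.139], [0.6595, 0.1925, 0.139]] centre [0.6043 0.1726 0.139 ]
  yaw of x 3.098 depth 0.108 width 0.0438
red top [[0.5478, 0.1937, 0.139], [0.5443, 0.1463, 0.139], [0.6558, 0.1406, 0.139], [0.6579, 0.1901, 0.139]] centre [0.6015 0.1677 0.139 ]
  yaw of x 3.1 depth 0.1109 width 0.0485
green lamp [0.6816 0.1319 0.0809] [0.0002 0.0002]
white tick green [ 0.498  -0.2031  0.1322] [0.0002 0.0002]
red tick [ 0.5527 -0.143   0.1023] [0.0001 0.0001]
pointer c [ 0.5766 -0.1899  0.1524] [0.0005 0.0005]
screwNW hi -y [ 0.4649 -0.2755  0.1487] [0.0003 0.0003]
hi +y [ 0.4676 -0.1311  0.1498] [0.0001 0.0001]
lo -y [ 0.6349 -0.2775  0.0522] [0.0002 0.0002]
lo +y [ 0.6376 -0.1337  0.0519] [0. 0.]
pot [0.79  0.002 0.11 ]
bottle [ 0.519 -0.474  0.16 ]
brick [0.661 0.513 0.05 ]
brick [0.643 0.41  0.05 ]
brick [0.449 0.457 0.05 ]
brick [0.479 0.553 0.05 ]
```

```bash
cat >> h.py <<'E'
TH=3.127
def rz(a): return R.from_rotvec([0,0,a])
BX=np.array([np.cos(TH),np.sin(TH),0]);BY=np.array([-np.sin(TH),np.cos(TH),0])
N=-BX*0.5+np.array([0,0,.8660254]); U=BX*.8660254+np.array([0,0,.5])
AX=np.array([.552,-.202,.1025]); 
def kgrip(push=0): return AX+N*(.041-push)
def krot(q):  # tool orientation for knob angle q
    kx=np.cos(q)*U+np.sin(q)*BY
    z=-N; y=-kx; x=np.cross(y,z); return R.from_matrix(np.c_[x,y,z])
def delta(p,Rt,o):
    R0=quat(o["tool_rot"]); d=R0.inv().apply(p-o["ee_pos"]); w=(R0.inv()*Rt).as_rotvec()
    f=np.r_[d/.3,w/np.radians(120)]
    print("shift mm",(d*1000).round(1),"turn deg",np.degrees(w).round(1),"fractions",f.round(4).tolist(),"rows>=",max(np.linalg.norm(d)/.0417,np.degrees(np.linalg.norm(w))/7.16).round(1))
    return f
E
python3 - <<'E'
from cell import optics,sensors
from h import *
S=optics.capture("scene")
# pointer line ends on plane through bar top (58 mm out)
for nm,c,f in [("S",S,lambda x,y:(240+(x+.5)/6-.5,100+(y+.5)/6-.5)),("T",optics.capture("top"),lambda x,y:(230+(x+.5)/4-.5,175+(y+.5)/4-.5))]:
  P0=AX+N*.058
  for p in ([(248,270),(300,292),(205,258)] if nm=="S" else [(560,198),(595,190),(630,183)]):
    o,d=ray(c,*f(*p)); P=o+d*((P0-o)@N)/(d@N); print(nm,P.round(4),"u",((P-P0)@U).round(4),"-y",(-(P-P0)@BY).round(4))
  print(proj(c,P0))
o=sensors.get_obs()
delta(kgrip()+N*.10,krot(.2),o)
print(o["t"])
E
```

```text
S [ 0.5807 -0.2043  0.1529] u 0.0004 -y -0.0018
S [ 0.5756 -0.1725  0.1561] u 0.0067 -y 0.0298
S [ 0.5872 -0.2289  0.1489] u -0.0076 -y -0.0264
[281.28215804 144.98828567]
T [ 0.5723 -0.1757  0.158 ] u 0.0105 -y 0.0266
T [ 0.5796 -0.2033  0.1535] u 0.0016 -y -0.0009
T [ 0.5861 -0.2311  0.1495] u -0.0064 -y -0.0286
[378.04834643 221.69963638]
shift mm [ 549.8 -194.3  -19.3] turn deg [ 28.1 -17.2 -83.7] fractions [1.8327, -0.6477, -0.0643, 0.234, -0.1433, -0.6972] rows>= 14.0
0.35
```

step_arm([
  [0.12, -0.04, -0.05, 0, 0, -0.05],
  [0.25, -0.09, -0.1, 0, 0, -0.1],
  [0.38, -0.13, -0.15, 0, 0, -0.15],
  [0.5, -0.17, -0.2, 0, 0, -0.2],
  [0.63, -0.22, -0.25, 0, 0, -0.26],
  [0.75, -0.26, -0.25, 0, 0, -0.31],
  [0.87, -0.3, -0.25, 0, 0, -0.36],
  [0.95, -0.33, -0.25, 0, 0, -0.41],
], grip=1)

```text
t: 1.02
ee_pos: [0.3937, -0.3608, 0.2813]
tool_rot: [0.001, 0.846, 0.534, 0.001]
contact_force: [-1.1, 0.3, 0.9]
grip_width: 0.0941
```

```bash
python3 - <<'E'
from cell import optics,sensors
from h import *
o=sensors.get_obs();print(o)
delta(kgrip()+N*.10,krot(.25),o)
E
```

```text
{'t': 1.0167, 'qpos': array([-8.48856863e-01,  4.78365391e-02,  1.26367095e+00,  1.27290058e-03,
        1.82831074e+00, -4.03278289e-01]), 'joint_velocities': array([ 0.54954899,  0.13329922, -0.11664364, -0.0347956 ,  0.00373599,
       -0.69900077]), 'joint_torque': array([ -1.27650462, -33.82720828, -30.44458508,   0.23625562,
         0.09117852,   0.74067185]), 'ee_pos': array([ 0.39371336, -0.36084338,  0.28126366]), 'tool_rot': array([7.78347256e-04, 8.45779177e-01, 5.33532022e-01, 7.48288398e-04]), 'contact_force': array([-1.09217105,  0.29696468,  0.85306578]), 'moment': array([-0.04654338,  0.00728895, -0.00503966]), 'grip_width': 0.09405931754180968}
shift mm [240.9 138.4  57.1] turn deg [ 30.6  -2.7 -38.1] fractions [0.8031, 0.4613, 0.1902, 0.2548, -0.0228, -0.3174] rows>= 6.8
```

step_arm([
  [0, 0, 0, 0, 0, 0],
  [0, 0, 0, 0, 0, 0],
])

```text
t: 1.18
ee_pos: [0.3917, -0.3623, 0.2804]
tool_rot: [-0.0, 0.847, 0.531, -0.0]
contact_force: [0.1, -0.7, 1.2]
grip_width: 0.0944
```

```bash
python3 - <<'E'
from cell import optics,sensors
from h import *
o=sensors.get_obs();print(o["ee_pos"],o["joint_velocities"].round(3))
delta(kgrip()+N*.10,krot(.25),o)
E
```

```text
[ 0.39167392 -0.3622941   0.28040072] [-0.049 -0.003  0.008 -0.011  0.001  0.005]
shift mm [244.1 138.2  55.6] turn deg [ 30.4  -2.8 -38.5] fractions [0.8136, 0.4606, 0.1853, 0.2535, -0.0236, -0.3205] rows>= 6.9
```

step_arm([
  [0.1, 0.06, 0.02, 0.03, 0, -0.04],
  [0.21, 0.12, 0.04, 0.06, -0.01, -0.08],
  [0.33, 0.19, 0.07, 0.1, -0.01, -0.13],
  [0.45, 0.25, 0.1, 0.14, -0.01, -0.18],
  [0.57, 0.32, 0.13, 0.18, -0.02, -0.23],
  [0.69, 0.39, 0.15, 0.22, -0.02, -0.28],
  [0.81, 0.46, 0.18, 0.253, -0.024, -0.32],
  [0.81, 0.46, 0.18, 0.253, -0.024, -0.32],
])

```text
t: 1.85
ee_pos: [0.6271, -0.2014, 0.2081]
tool_rot: [-0.215, 0.593, 0.759, -0.161]
contact_force: [1.3, -0.9, -6.9]
grip_width: 0.0941
```

step_arm([
  [0, 0, 0, 0, 0, 0],
])

```text
t: 1.93
ee_pos: [0.6234, -0.2041, 0.2143]
tool_rot: [-0.213, 0.597, 0.757, -0.16]
contact_force: [-0.4, 0.0, -1.1]
grip_width: 0.0938
```

```bash
python3 - <<'E'
from cell import optics,sensors
from h import *
o=sensors.get_obs();print(o["ee_pos"],o["qpos"].round(4),o["joint_velocities"].round(3),o["contact_force"])
delta(kgrip()+N*.10,krot(.25),o)
c=optics.capture("wrist"); cv2.imwrite("pics/w1.png",c["pixels"][:,:,::-1])
P0=AX+N*.058
print(proj(c,P0),proj(c,AX+N*.024),[proj(c,P0+s*.034*(U*np.sin(.25)-BY*np.cos(.25))).round(1) for s in(1,-1)])
E
```

```text
[ 0.62336526 -0.20414729  0.2142657 ] [-0.3216  0.794   0.484  -0.2196  2.3704 -0.676 ] [-0.067 -0.209  0.036 -0.01   0.012  0.028] [-0.42339501  0.04565688 -1.05358015]
shift mm [ 2.6 -5.6 -8.4] turn deg [-0.8 -0.4  0.1] fractions [0.0087, -0.0187, -0.0281, -0.0066, -0.0034, 0.0008] rows>= 0.3
[312.7000851  207.90628417] [313.94013965 198.53792614] [array([312.6, 167.2]), array([312.8, 246.1])]
```

View pics/w1.png

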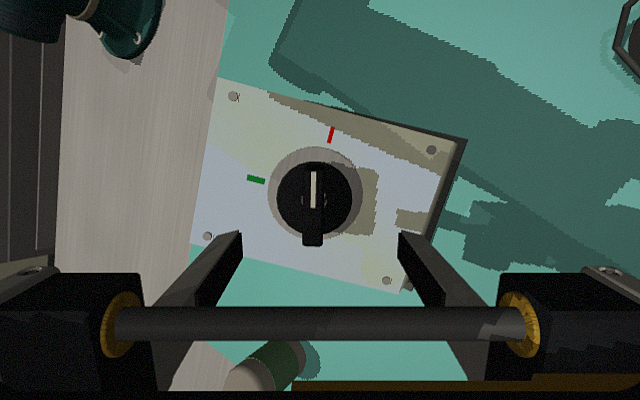

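The wrist view shows the knob's bar from (313,168) to (313,246) with the disc at (314,198). My model predicted those pixels, so the pose and q≈0.25 hold.

```bash
python3 - <<'E'
from cell import optics,sensors
from h import *
o=sensors.get_obs();print(o["ee_pos"],o["qpos"].round(4),o["joint_velocities"].round(3))
delta(kgrip()-N*.012,krot(.25),o)
E
```

```text
[ 0.62180288 -0.20567628  0.22060293] [-0.3245  0.7842  0.4846 -0.2199  2.3711 -0.6754] [-0.048 -0.177  0.    -0.005  0.014  0.004]
shift mm [ 2.500e+00 -1.000e-01  1.082e+02] turn deg [-0.4 -0.2 -0.2] fractions [0.0082, -0.0002, 0.3607, -0.003, -0.002, -0.0015] rows>= 2.6
```

step_arm([
  [0.005, 0, 0.09, 0, 0, 0],
  [0.008, 0, 0.18, 0, 0, 0],
  [0.008, 0, 0.24, 0, 0, 0],
  [0.008, 0, 0.24, 0, 0, 0],
  [0.008, 0, 0.24, 0, 0, 0],
])

```text
t: 2.4
ee_pos: [0.583, -0.2043, 0.169]
tool_rot: [-0.203, 0.602, 0.757, -0.156]
contact_force: [0.5, 0.0, 0.0]
grip_width: 0.0941
```

```bash
python3 - <<'E'
from cell import optics,sensors
from h import *
o=sensors.get_obs();print(o["ee_pos"],o["qpos"].round(4),o["joint_velocities"].round(3),o["contact_force"].round(2))
delta(kgrip()-N*.012,krot(.25),o)
E
```

```text
[ 0.58300527 -0.20426123  0.16896142] [-0.3395  0.6551  0.7855 -0.1936  2.1869 -0.6398] [ 0.017  0.02  -0.084 -0.001  0.01  -0.003] [0.48 0.05 0.  ]
shift mm [ 0.3  6.3 44.1] turn deg [ 0.4  0.  -0.4] fractions [0.0009, 0.0211, 0.1471, 0.003, 0.0003, -0.0037] rows>= 1.1
```

step_arm([
  [0, 0.021, 0.04, 0.003, 0, -0.003],
  [0, 0.021, 0.09, 0.003, 0, -0.003],
  [0, 0.021, 0.147, 0.003, 0, -0.003],
  [0, 0.021, 0.147, 0.003, 0, -0.003],
  [0, 0.021, 0.147, 0.003, 0, -0.003],
])

```text
t: 2.82
ee_pos: [0.5685, -0.2007, 0.124]
tool_rot: [-0.207, 0.597, 0.759, -0.158]
contact_force: [0.3, -0.1, 0.7]
grip_width: 0.094
```

```bash
python3 - <<'E'
from cell import optics,sensors
from h import *
o=sensors.get_obs();print(o["ee_pos"],o["qpos"].round(4),o["joint_velocities"].round(3),o["contact_force"].round(2))
delta(kgrip()-N*.012,krot(.25),o)
c=optics.capture("wrist"); cv2.imwrite("pics/w2.png",c["pixels"][:,:,::-1])
E
```

```text
[ 0.5684876  -0.20074475  0.12396101] [-0.3394  0.638   0.904  -0.1878  2.0956 -0.6311] [ 0.004 -0.002 -0.049 -0.001  0.006 -0.001] [ 0.25 -0.14  0.65]
shift mm [-0.6 -3.8 -2.2] turn deg [-0.2  0.   0.2] fractions [-0.0019, -0.0127, -0.0072, -0.0018, 0.0001, 0.0014] rows>= 0.1
```

View pics/w2.png

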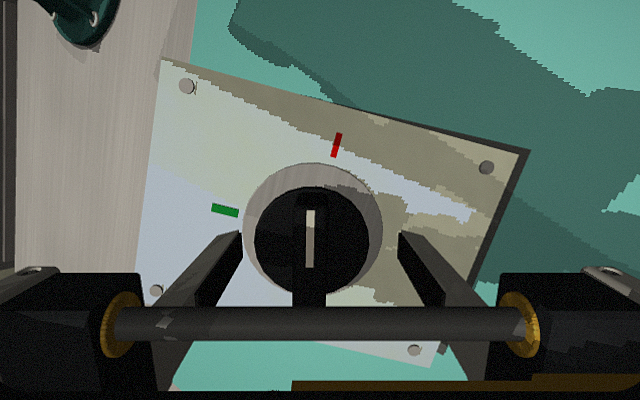

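step_arm([
  [0, -0.012, -0.006, 0, 0, 0],
  [0, -0.012, -0.006, 0, 0, 0],
  [0, -0.012, -0.006, 0, 0, 0],
  [0, -0.012, -0.006, 0, 0, 0],
])

```text
t: 3.2
ee_pos: [0.5668, -0.2013, 0.1271]
tool_rot: [-0.206, 0.596, 0.759, -0.158]
contact_force: [-0.8, -0.1, -0.0]
grip_width: 0.0937
```

```bash
python3 - <<'E'
from cell import optics,sensors
from h import *
o=sensors.get_obs();print(o["ee_pos"],o["joint_velocities"].round(3),o["contact_force"].round(2))
delta(kgrip()-N*.012,krot(.25),o)
E
```

```text
[ 0.56682728 -0.20133441  0.127134  ] [ 0.001  0.005  0.013  0.001 -0.002  0.001] [-0.77 -0.08 -0.02]
shift mm [-0.7 -0.7 -0.3] turn deg [-0.2  0.   0.2] fractions [-0.0024, -0.0024, -0.0009, -0.0015, 0.0004, 0.0017] rows>= 0.0
```

Good. Now I'll close on the bar.

step_arm([
  [-0.002, -0.002, 0, 0, 0, 0],
  [-0.002, -0.002, 0, 0, 0, 0],
  [-0.002, -0.002, 0, 0, 0, 0],
  [-0.002, -0.002, 0, 0, 0, 0],
  [-0.002, -0.002, 0, 0, 0, 0],
  [-0.002, -0.002, 0, 0, 0, 0],
], grip=0, squeeze=15)

```text
t: 3.7
ee_pos: [0.5658, -0.2019, 0.1265]
tool_rot: [-0.207, 0.596, 0.759, -0.159]
contact_force: [-0.6, -0.4, 0.7]
grip_width: 0.0576
```

```bash
cat > st.py <<'E'
from cell import sensors
from h import *
o=sensors.get_obs();R0=quat(o["tool_rot"])
print("t",o["t"],"w",o["grip_width"].round(4),"F tool",R0.inv().apply(o["contact_force"]).round(1),"M tool",R0.inv().apply(o["moment"]).round(2))
d=o["ee_pos"]-kgrip(); y=-R0.as_matrix()[:,1]
print("tip depth rel disc(mm, + = pushed)",(-(d@N)*1000-17).round(1),"off u,y",(d@U*1000).round(1),(d@BY*1000).round(1),"q tool",np.arctan2(y@BY,y@U).round(3),"tilt",np.degrees(np.arccos(R0.as_matrix()[:,2]@-N)).round(2),o["qpos"].round(3),"vmax",abs(o["joint_velocities"]).max().round(3))
E
python3 st.py
```

```text
Traceback (most recent call last):
  File "st.py", line 4, in <module>
    print("t",o["t"],"w",o["grip_width"].round(4),"F tool",R0.inv().apply(o["contact_force"]).round(1),"M tool",R0.inv().apply(o["moment"]).round(2))
                         ^^^^^^^^^^^^^^^^^^^^^
AttributeError: 'float' object has no attribute 'round'
```

Fingers are slow, about 73 mm/s; continuing to close.

step_arm([
  [0, 0, 0, 0, 0, 0],
  [0, 0, 0, 0, 0, 0],
  [0, 0, 0, 0, 0, 0],
  [0, 0, 0, 0, 0, 0],
  [0, 0, 0, 0, 0, 0],
  [0, 0, 0, 0, 0, 0],
  [0, 0, 0, 0, 0, 0],
])

```text
t: 4.28
ee_pos: [0.5648, -0.2023, 0.1273]
tool_rot: [-0.208, 0.596, 0.759, -0.16]
contact_force: [-4.5, -1.0, 2.0]
grip_width: 0.018
```

```bash
sed -i 's/o\["grip_width"\].round(4)/round(o["grip_width"],4)/' st.py; python3 st.py
```

```text
t 4.2833 w 0.018 F tool [ 0.2 -5.   0.5] M tool [ 0.57 -0.09  0.06]
tip depth rel disc(mm, + = pushed) -3.9 off u,y 1.4 0.1 q tool 0.252 tilt 0.42 [-0.342  0.632  0.908 -0.191  2.101 -0.635] vmax 0.004
```

step_arm([
  [0, -0.002, 0.01, 0, 0, 0],
  [0, -0.003, 0.02, 0, 0, 0],
  [0, -0.003, 0.033, 0, 0, 0],
  [0, -0.003, 0.033, 0, 0, 0],
  [0, -0.003, 0.033, 0, 0, 0],
])

```text
t: 4.7
ee_pos: [0.5605, -0.2023, 0.1201]
tool_rot: [-0.206, 0.597, 0.759, -0.158]
contact_force: [0.4, -0.6, 6.5]
grip_width: 0.0181
```

```bash
python3 st.py
```

```text
t 4.7 w 0.0181 F tool [ 0.1 -3.  -5.8] M tool [0.38 0.   0.1 ]
tip depth rel disc(mm, + = pushed) 4.5 off u,y 1.4 0.1 q tool 0.253 tilt 0.16 [-0.345  0.621  0.938 -0.189  2.077 -0.634] vmax 0.008
```

step_arm([
  [0, -0.002, 0.01, 0, 0, 0],
  [0, -0.003, 0.02, 0, 0, 0],
  [0, -0.003, 0.02, 0, 0, 0],
  [0, -0.003, 0.02, 0, 0, 0],
])

```text
t: 5.03
ee_pos: [0.5588, -0.2024, 0.1171]
tool_rot: [-0.203, 0.597, 0.76, -0.157]
contact_force: [4.1, 1.2, 11.6]
grip_width: 0.0179
```

```bash
python3 st.py
```

```text
t 5.0333 w 0.0179 F tool [  1.7  -1.9 -12.1] M tool [ 0.07 -0.03  0.03]
tip depth rel disc(mm, + = pushed) 7.9 off u,y 1.4 0.3 q tool 0.254 tilt 0.32 [-0.346  0.613  0.954 -0.188  2.063 -0.633] vmax 0.002
```

step_arm([
  [0, -0.001, 0.007, 0, 0, 0],
  [0, -0.002, 0.015, 0, 0, 0],
  [0, -0.002, 0.015, 0, 0, 0],
  [0, -0.002, 0.015, 0, 0, 0],
])

```text
t: 5.37
ee_pos: [0.5578, -0.2027, 0.1154]
tool_rot: [-0.2, 0.597, 0.761, -0.156]
contact_force: [8.9, -0.3, 16.2]
grip_width: 0.0181
```

```bash
python3 st.py; python3 - <<'E'
from cell import optics
import cv2
c=optics.capture("wrist"); cv2.imwrite("pics/w3.png",c["pixels"][:,:,::-1])
E
```

```text
t 5.3667 w 0.0181 F tool [ -0.2  -0.3 -18.5] M tool [-0.13 -0.06  0.04]
tip depth rel disc(mm, + = pushed) 9.9 off u,y 1.4 0.6 q tool 0.253 tilt 0.64 [-0.347  0.607  0.964 -0.187  2.052 -0.633] vmax 0.003
```

View pics/w3.png

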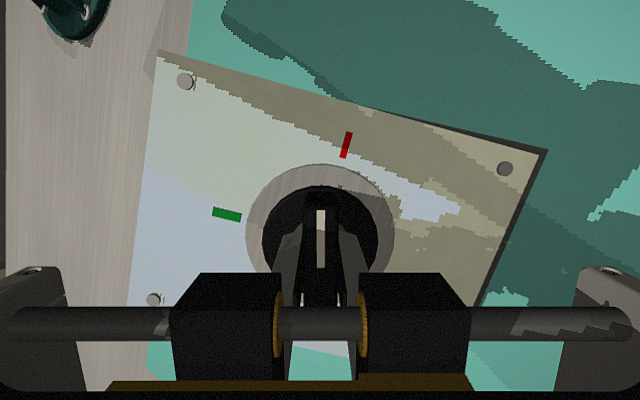

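step_arm([
  [0, 0, 0, 0, 0, -0.03],
  [0, 0, 0, 0, 0, -0.06],
  [0, 0, 0, 0, 0, -0.09],
  [0, 0, 0, 0, 0, -0.09],
])

```text
t: 5.75
ee_pos: [0.5578, -0.2028, 0.1154]
tool_rot: [-0.215, 0.522, 0.814, -0.136]
contact_force: [8.6, 0.4, 16.3]
grip_width: 0.0181
```

```bash
python3 st.py
```

```text
t 5.75 w 0.0181 F tool [  0.7  -0.3 -18.4] M tool [-0.09 -0.06 -0.02]
tip depth rel disc(mm, + = pushed) 9.9 off u,y 1.5 0.7 q tool 0.444 tilt 0.63 [-0.347  0.607  0.964 -0.187  2.052 -0.823] vmax 0.062
```

step_arm([
  [0, 0, 0, 0, 0, -0.05],
  [0, 0, 0, 0, 0, -0.1],
  [0, 0, 0, 0, 0, -0.15],
  [0, 0, 0, 0, 0, -0.2],
  [0, 0, 0, 0, 0, -0.25],
  [0, 0, 0, 0, 0, -0.3],
  [0, 0, 0, 0, 0, -0.3],
])

```text
t: 6.33
ee_pos: [0.5576, -0.2029, 0.1155]
tool_rot: [-0.246, 0.244, 0.936, -0.063]
contact_force: [8.9, -0.6, 17.0]
grip_width: 0.0182
```

```bash
python3 st.py
```

```text
t 6.3333 w 0.0182 F tool [  0.3  -0.8 -19.2] M tool [-0.03 -0.11 -0.09]
tip depth rel disc(mm, + = pushed) 9.9 off u,y 1.6 0.9 q tool 1.073 tilt 0.62 [-0.347  0.607  0.964 -0.188  2.052 -1.453] vmax 0.108
```

step_arm([
  [0, 0, 0, 0, 0, -0.04],
  [0, 0, 0, 0, 0, -0.08],
  [0, 0, 0, 0, 0, -0.12],
  [0, 0, 0, 0, 0, -0.15],
  [0, 0, 0, 0, 0, -0.165],
  [0, 0, 0, 0, 0, -0.165],
  [0, 0, 0, 0, 0, -0.165],
])

```text
t: 6.92
ee_pos: [0.5575, -0.2031, 0.1155]
tool_rot: [-0.253, 0.082, 0.964, -0.021]
contact_force: [8.2, -0.9, 16.9]
grip_width: 0.0181
```

```bash
python3 st.py;  python3 - <<'E'
from cell import optics
import cv2
c=optics.capture("wrist"); cv2.imwrite("pics/w4.png",c["pixels"][:,:,::-1])
E
```

```text
t 6.9167 w 0.0181 F tool [  1.   -1.  -18.8] M tool [-0.1  -0.1   0.15]
tip depth rel disc(mm, + = pushed) 10.0 off u,y 1.7 1.0 q tool 1.415 tilt 0.62 [-0.347  0.607  0.964 -0.188  2.052 -1.795] vmax 0.003
```

View pics/w4.png

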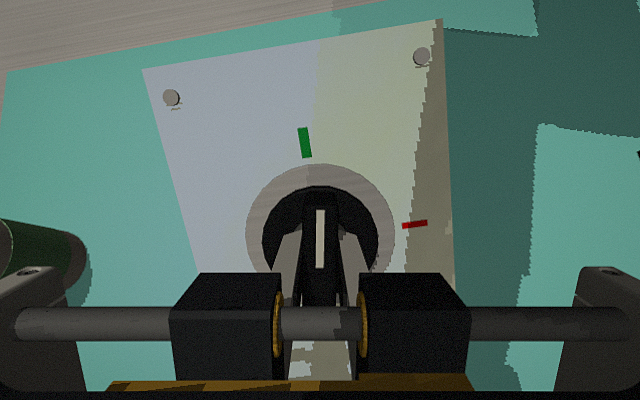

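The pointer now stands near the green tick (305,142) and q≈1.41. I'll ease out with the spring, then open.

step_arm([
  [0, 0, -0.02, 0, 0, 0],
  [0, 0, -0.04, 0, 0, 0],
  [0, 0, -0.06, 0, 0, 0],
  [0, 0, -0.06, 0, 0, 0],
], squeeze=15)

```text
t: 7.3
ee_pos: [0.5628, -0.2031, 0.1251]
tool_rot: [-0.26, 0.082, 0.962, -0.019]
contact_force: [1.0, -2.5, 2.0]
grip_width: 0.0181
```

```bash
python3 st.py
```

```text
t 7.3 w 0.0181 F tool [-0.3 -2.4 -2.3] M tool [ 0.43 -0.35  0.16]
tip depth rel disc(mm, + = pushed) -1.0 off u,y 1.9 0.9 q tool 1.415 tilt 0.28 [-0.344  0.626  0.92  -0.191  2.091 -1.799] vmax 0.014
```

step_arm([
  [0, 0, 0, 0, 0, 0],
  [0, 0, 0, 0, 0, 0],
  [0, 0, 0, 0, 0, 0],
  [0, 0, 0, 0, 0, 0],
  [0, 0, 0, 0, 0, 0],
  [0, 0, 0, 0, 0, 0],
], grip=0.7)

```text
t: 7.8
ee_pos: [0.5626, -0.2023, 0.1255]
tool_rot: [-0.26, 0.081, 0.962, -0.019]
contact_force: [0.2, 0.4, 0.8]
grip_width: 0.0549
```

step_arm([
  [0, 0, -0.08, 0, 0, 0],
  [0, 0, -0.18, 0, 0, 0],
  [0, 0, -0.28, 0, 0, 0],
  [0, 0, -0.28, 0, 0, 0],
])

```text
t: 8.13
ee_pos: [0.6079, -0.2032, 0.2035]
tool_rot: [-0.255, 0.082, 0.963, -0.02]
contact_force: [1.2, -0.4, 1.3]
grip_width: 0.0658
```

```bash
python3 st.py;  python3 - <<'E'
from cell import optics
import cv2
from h import *
c=optics.capture("wrist"); cv2.imwrite("pics/w5.png",c["pixels"][:,:,::-1])
print("pred bar centre/ends/ disc for out:",proj(c,AX+N*.058),[proj(c,AX+N*.058+s*.034*(U*np.sin(1.4)-BY*np.cos(1.4))).round(1) for s in(1,-1)])
E
```

```text
t 8.1333 w 0.0658 F tool [-0.5 -0.3 -1.7] M tool [-0.08 -0.35 -0.  ]
tip depth rel disc(mm, + = pushed) -91.4 off u,y 2.1 0.4 q tool 1.415 tilt 0.39 [-0.326  0.721  0.616 -0.208  2.29  -1.826] vmax 0.118
pred bar centre/ends/ disc for out: [320.40153078 217.10457936] [array([321.2, 174.1]), array([319.7, 257.2])]
```

View pics/w5.png

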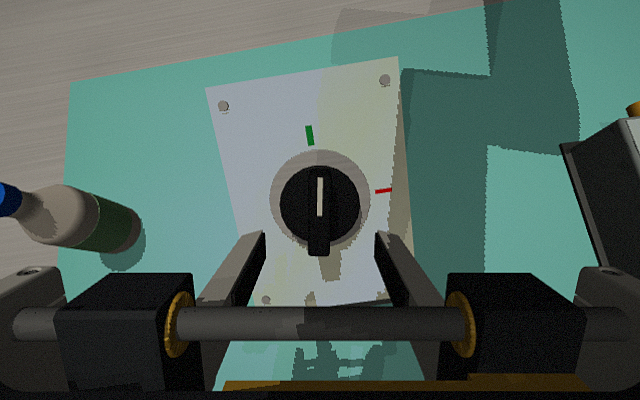

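The knob stands out at ~1.4: the bar runs from (320,170) to (318,256) against a prediction of 174–257. Next I'll fit a kinematic model from the poses logged so far, to see what tilt is reachable for the cover.

```bash
cat > fk.py <<'E'
import numpy as np
from scipy.optimize import least_squares
from scipy.spatial.transform import Rotation as R
D=[([-1.41507703,.0879407655,1.37224022,0,1.68360266,-.103],[.14067271,-.53113756,.20431909]),
([-.848856863,.0478365,1.263671,.00127,1.8283107,-.403],[.39371336,-.36084338,.28126366]),
([-.3216,.794,.484,-.2196,2.3704,-.676],[.62336526,-.20414729,.2142657]),
([-.3395,.6551,.7855,-.1936,2.1869,-.6398],[.58300527,-.20426123,.16896142]),
([-.3394,.638,.904,-.1878,2.0956,-.6311],[.5684876,-.20074475,.12396101]),
([-.347,.607,.964,-.188,2.052,-1.795],[.5575,-.2031,.1155]),
([-.326,.721,.616,-.208,2.29,-1.826],[.6079,-.2032,.2035])]
def fk(p,q):
    r0,h,a2,a3,e,L=p
    Y=lambda a:R.from_rotvec([0,a,0]);Z=lambda a:R.from_rotvec([0,0,a])
    Rt=Z(q[0])*Y(q[1])*Y(q[2])*Z(q[3])*Y(q[4])*Z(q[5])
    x=np.array([r0,0,h])+Y(q[1]).apply([0,0,a2]+Y(q[2]).apply([e,0,a3]+(Z(q[3])*Y(q[4])).apply([0,0,L])))
    return Z(q[0]).apply(x),Rt
res=least_squares(lambda p:np.concatenate([fk(p,q)[0]-x for q,x in D]+[.01*(p-[0,.35,.35,.35,0,.25])]),[0,.35,.35,.35,0,.25])
P=res.x
if __name__=="__main__":
    print(P.round(4)); 
    for q,x in D: print((fk(P,q)[0]-x).round(4))
    # rotation convention check
    from h import quat
    print(fk(P,D[1][0])[1].as_matrix().round(2), quat([.000778,.84578,.5335,.00075]).as_matrix().round(2))
E
python3 fk.py
```

```text
[0.0666 0.1471 0.1879 0.4303 0.1709 0.0148]
[-0.0585  0.0079 -0.0072]
[-0.0399 -0.041  -0.0161]
[-0.0029 -0.0049  0.0124]
[ 0.0037 -0.0054  0.0007]
[ 0.0027 -0.0034  0.0028]
[ 0.0033 -0.0023  0.0021]
[-0.0005 -0.0045  0.0053]
[[-0.9   0.43  0.  ]
 [ 0.43  0.9  -0.  ]
 [-0.    0.   -1.  ]] [[ 0.43  0.9   0.  ]
 [ 0.9  -0.43 -0.  ]
 [ 0.    0.   -1.  ]]
```

```bash
python3 - <<'E'
s=open('fk.py').read()
s=s.replace("r0,h,a2,a3,e,L=p","r0,h,a2,a3,e,L,d1=p").replace("np.array([r0,0,h])","np.array([r0,d1,h])").replace("[0,.35,.35,.35,0,.25]","[0,.35,.35,.35,0,.25,.05]").replace(".01*(p-",".001*(p-")
s=s.replace("*Z(q[5])\n","*Z(q[5]+np.pi/2+np.pi)\n")
open('fk.py','w').write(s)
E
python3 fk.py
```

```text
[1.000e-04 1.531e-01 4.486e-01 4.997e-01 1.011e-01 3.503e-01 5.660e-02]
[-0.      0.      0.0001]
[ 0.     -0.0001  0.0001]
[-0.      0.0001  0.0001]
[-0.      0.0001  0.0001]
[-0.0001  0.      0.0001]
[ 0.0001 -0.0001 -0.0001]
[ 0.     -0.     -0.0003]
[[-0.43 -0.9   0.  ]
 [-0.9   0.43 -0.  ]
 [-0.   -0.   -1.  ]] [[ 0.43  0.9   0.  ]
 [ 0.9  -0.43 -0.  ]
 [ 0.    0.   -1.  ]]
```

```bash
sed -i 's/q\[5\]+np.pi\/2+np.pi/q[5]+np.pi\/2/' fk.py; cat > cov.py <<'E'
from fk import *
THS=3.101
SX=np.array([np.cos(THS),np.sin(THS),0]);SY=np.array([-np.sin(THS),np.cos(THS),0]);SZ=np.array([0,0,1.])
SC=np.array([.6085,.170,.08]); HG=SC+SX*.06+SZ*.003
def covpt(phi,along=.088,up=.032-.003):  # point on cover, 'up' relative to hinge height
    Rr=R.from_rotvec(SY*phi)   # box y = -worldY : X->Z
    return HG+Rr.apply(-SX*along+SZ*up)
def toolrot(beta):  # tool y = -SY (world +Y), down rotated by beta in opening direction
    y=-SY; z=R.from_rotvec(SY*beta).apply([0,0,-1.]); return R.from_matrix(np.c_[np.cross(y,z),y,z])
LO=np.array([-3.1,-.76,.27,-1.08,.17,-2.57]);HI=np.array([3.1,2.03,2.55,4.22,2.65,2.57])
def ik(p,Rt,q0):
    f=lambda q:np.r_[fk(P,q)[0]-p,.3*(Rt.inv()*fk(P,q)[1]).as_rotvec()]
    r=least_squares(f,np.clip(q0,LO+1e-3,HI-1e-3),bounds=(LO,HI)); return r.x,np.abs(r.fun).max()
if __name__=="__main__":
    from cell import sensors
    from h import quat
    o=sensors.get_obs();x,Rt=fk(P,o["qpos"]);print((x-o["ee_pos"]).round(4),(Rt.inv()*quat(o["tool_rot"])).magnitude())
    print("HG",HG,covpt(0))
    for phi in [0,.4,.8,1.2,1.4,1.65,1.8]:
      for beta in [-.3,0,.2,.4,.6,.8,.9,1.0,1.2]:
        Rt=toolrot(beta); g=covpt(phi); tcp=g+Rt.as_matrix()[:,2]*.010
        q,e=ik(tcp,Rt,[.2,.5,1.2,0,1.4,-1.4])
        if beta in(0,.4) or phi>1: print(phi,beta,tcp.round(3),q.round(2),"err",round(e,4))
E
python3 cov.py
```

```text
[-0.      0.      0.0001] 4.156846399734509e-16
HG [0.54854943 0.17243489 0.083     ] [0.63647693 0.16886372 0.112     ]
0 0 [0.636 0.169 0.102] [ 0.17  0.37  1.24 -0.    1.53 -1.36] err 0.0
0 0.4 [0.64  0.169 0.103] [ 0.23  0.11  1.6  -0.12  1.04 -1.26] err 0.0
0.4 0 [0.618 0.17  0.134] [ 0.18  0.31  1.25 -0.    1.58 -1.35] err 0.0
0.4 0.4 [0.622 0.169 0.135] [ 0.24  0.05  1.6  -0.12  1.1  -1.26] err 0.0
0.8 0 [0.589 0.171 0.156] [ 0.19  0.24  1.29 -0.    1.61 -1.34] err 0.0
0.8 0.4 [0.593 0.171 0.157] [ 0.25 -0.02  1.63 -0.12  1.15 -1.25] err 0.0
1.2 -0.3 [0.55  0.172 0.166] [ 0.17  0.38  1.12  0.07  1.93 -1.35] err 0.0
1.2 0 [0.553 0.172 0.166] [ 0.2   0.16  1.36 -0.    1.61 -1.33] err 0.0
1.2 0.2 [0.555 0.172 0.166] [ 0.24  0.03  1.53 -0.06  1.4  -1.29] err 0.0
1.2 0.4 [0.557 0.172 0.166] [ 0.28 -0.1   1.69 -0.13  1.17 -1.23] err 0.0
1.2 0.6 [0.559 0.172 0.167] [ 0.32 -0.21  1.85 -0.25  0.95 -1.12] err 0.0
1.2 0.8 [0.561 0.172 0.169] [ 0.37 -0.28  2.   -0.45  0.72 -0.93] err 0.0
1.2 0.9 [0.561 0.172 0.169] [ 0.4  -0.31  2.07 -0.61  0.62 -0.77] err 0.0
1.2 1.0 [0.562 0.172 0.17 ] 
[... 1435 characters left out ...]
3  -1.08  0.46 -0.31] err 0.0236
1.8 -0.3 [0.497 0.175 0.153] [ 0.19  0.27  1.29  0.07  1.87 -1.33] err 0.0
1.8 0 [0.5   0.174 0.152] [ 0.23  0.06  1.51 -0.    1.58 -1.3 ] err 0.0
1.8 0.2 [0.502 0.174 0.152] [ 0.27 -0.08  1.66 -0.06  1.37 -1.26] err 0.0
1.8 0.4 [0.504 0.174 0.153] [ 0.32 -0.2   1.81 -0.15  1.17 -1.18] err 0.0
1.8 0.6 [0.506 0.174 0.154] [ 0.37 -0.31  1.95 -0.28  0.96 -1.06] err 0.0
1.8 0.8 [0.508 0.174 0.155] [ 0.44 -0.39  2.1  -0.51  0.76 -0.84] err 0.0
1.8 0.9 [0.508 0.174 0.156] [ 0.48 -0.41  2.17 -0.67  0.67 -0.67] err 0.0
1.8 1.0 [0.509 0.174 0.157] [ 0.51 -0.42  2.23 -0.89  0.6  -0.45] err 0.0
1.8 1.2 [0.51  0.174 0.158] [ 0.47 -0.49  2.32 -1.08  0.47 -0.31] err 0.0245
```

```bash
cat > go.py <<'E'
# usage: go.py phi beta back [x y z offset]
import sys
from cell import sensors
from h import quat,delta
from cov import *
phi,beta,back=map(float,sys.argv[1:4])
Rt=toolrot(beta); tcp=covpt(phi)+Rt.as_matrix()[:,2]*(.010-back)
if len(sys.argv)>4: tcp=tcp+np.array(list(map(float,sys.argv[4:7])))
o=sensors.get_obs()
print("now",o["ee_pos"].round(4),"->",tcp.round(4),"w",round(o["grip_width"],4),"F",o["contact_force"].round(1),"t",o["t"],"vmax",abs(o["joint_velocities"]).max().round(3)); delta(tcp,Rt,o)
E
python3 go.py 0 .3 .10
```

```text
now [ 0.6069 -0.2032  0.2012] -> [0.6099 0.1699 0.198 ] w 0.066 F [ 0.3 -0.2 -0.7] t 8.1833 vmax 0.114
shift mm [ 58.2 368.6   2.7] turn deg [ -4.  -46.9  -6.8] fractions [0.1941, 1.2287, 0.0092, -0.0333, -0.3908, -0.0566] rows>= 8.9
```

step_arm([
  [0.02, 0.05, -0.08, 0, -0.04, 0],
  [0.04, 0.16, -0.12, 0, -0.09, -0.01],
  [0.06, 0.28, -0.14, -0.01, -0.14, -0.02],
  [0.1, 0.41, -0.16, -0.02, -0.19, -0.03],
  [0.14, 0.53, -0.16, -0.02, -0.24, -0.04],
  [0.17, 0.66, -0.16, -0.03, -0.29, -0.05],
  [0.19, 0.79, -0.16, -0.03, -0.34, -0.05],
  [0.19, 0.9, -0.15, -0.033, -0.39, -0.056],
], grip=1)

```text
t: 8.85
ee_pos: [0.6177, 0.0749, 0.2455]
tool_rot: [0.149, 0.021, 0.989, -0.001]
contact_force: [-0.4, 1.4, 0.5]
grip_width: 0.094
```

step_arm([
  [0, 0, 0, 0, 0, 0],
  [0, 0, 0, 0, 0, 0],
])

```text
t: 9.02
ee_pos: [0.6151, 0.0741, 0.241]
tool_rot: [0.142, 0.019, 0.99, -0.002]
contact_force: [-0.4, 0.4, 0.2]
grip_width: 0.0936
```

```bash
python3 go.py 0 .3 .10
```

```text
now [0.6151 0.0741 0.241 ] -> [0.6099 0.1699 0.198 ] w 0.0936 F [-0.4  0.4  0.2] t 9.0167 vmax 0.114
shift mm [20.7 95.6 38.8] turn deg [ 0.1 -0.8  0.1] fractions [0.0692, 0.3186, 0.1294, 0.0005, -0.0069, 0.0006] rows>= 2.5
```

step_arm([
  [0.03, 0.1, 0.04, 0, -0.003, 0],
  [0.05, 0.21, 0.08, 0, -0.007, 0],
  [0.069, 0.319, 0.129, 0, -0.007, 0],
  [0.069, 0.319, 0.129, 0, -0.007, 0],
  [0.069, 0.319, 0.129, 0, -0.007, 0],
  [0.069, 0.319, 0.129, 0, -0.007, 0],
])

```text
t: 9.52
ee_pos: [0.6152, 0.167, 0.2014]
tool_rot: [0.152, 0.022, 0.988, -0.003]
contact_force: [0.2, 0.4, 0.0]
grip_width: 0.094
```

```bash
python3 go.py 0 .3 .10;  python3 - <<'E'
from cell import optics
import cv2
from h import proj
from cov import *
c=optics.capture("wrist"); cv2.imwrite("pics/w6.png",c["pixels"][:,:,::-1])
for a,b in [(.11,.053),(0,.053),(.11,-.003)]:
  print([proj(c,covpt(0,a,b)+s*SY*.024).round(0) for s in (1,-1)])
E
```

```text
now [0.6152 0.167  0.2014] -> [0.6099 0.1699 0.198 ] w 0.094 F [0.2 0.4 0. ] t 9.5167 vmax 0.018
shift mm [6.2 2.7 1.6] turn deg [-0.   0.3 -0.2] fractions [0.0207, 0.009, 0.0054, -0.0003, 0.0027, -0.0015] rows>= 0.2
[array([294., 233.]), array([351., 233.])]
[array([287., 102.]), array([359., 102.])]
[array([298., 199.]), array([346., 199.])]
```

View pics/w6.png

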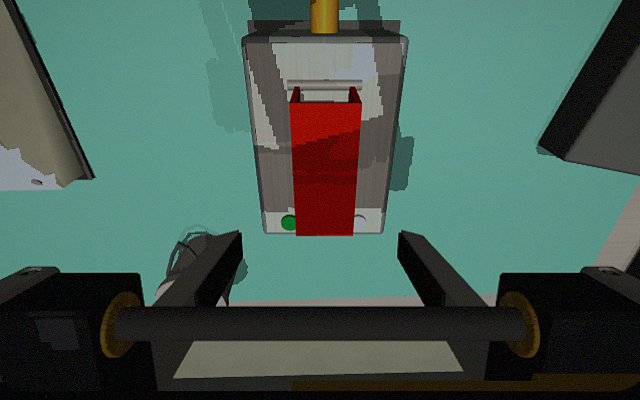

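The wrist view shows the cover's roof from (290,102)–(361,102) to (296,236)–(354,236), about 2 px right of the prediction. I'm shifting the estimate 1.5 mm in y.

```bash
sed -i 's/SC=np.array(\[.6085,.170,.08\])/SC=np.array([.609,.1715,.08])/' cov.py; python3 go.py 0 .3 .04; python3 go.py 0 .3 0
```

```text
now [0.6154 0.1667 0.2021] -> [0.6281 0.1707 0.1407] w 0.0938 F [-0.6  0.  -0.3] t 9.5667 vmax 0.013
shift mm [ 6.6  4.5 62.4] turn deg [-0.   0.4 -0.2] fractions [0.022, 0.0151, 0.2079, -0.0002, 0.0032, -0.0019] rows>= 1.5
now [0.6154 0.1667 0.2021] -> [0.6399 0.1702 0.1024] w 0.0938 F [-0.6  0.  -0.3] t 9.5667 vmax 0.013
shift mm [  6.9   4.5 102.4] turn deg [-0.   0.4 -0.2] fractions [0.0229, 0.0151, 0.3413, -0.0002, 0.0032, -0.0019] rows>= 2.5
```

step_arm([
  [0.022, 0.015, 0.06, 0, 0.003, -0.002],
  [0.022, 0.015, 0.13, 0, 0.003, -0.002],
  [0.022, 0.015, 0.2, 0, 0.003, -0.002],
  [0.022, 0.015, 0.27, 0, 0.003, -0.002],
  [0.022, 0.015, 0.34, 0, 0.003, -0.002],
  [0.022, 0.015, 0.34, 0, 0.003, -0.002],
  [0.022, 0.015, 0.34, 0, 0.003, -0.002],
  [0.022, 0.015, 0.34, 0, 0.003, -0.002],
])

```text
t: 10.23
ee_pos: [0.64, 0.1711, 0.1043]
tool_rot: [0.151, 0.02, 0.988, -0.003]
contact_force: [0.1, 0.5, 0.5]
grip_width: 0.0938
```

```bash
python3 go.py 0 .3 0
```

```text
now [0.64   0.1711 0.1043] -> [0.6399 0.1702 0.1024] w 0.0938 F [0.1 0.5 0.5] t 10.2333 vmax 0.017
shift mm [ 0.5 -0.9  1.8] turn deg [0.  0.1 0. ] fractions [0.0018, -0.0029, 0.0059, 0.0004, 0.0011, 0.0002] rows>= 0.0
```

Good enough. I'll close on the cover with a moderate squeeze; 94 to 48 mm takes about 0.65 s.

step_arm([
  [0, 0, 0.004, 0, 0, 0],
  [0, 0, 0.004, 0, 0, 0],
  [0, 0, 0.004, 0, 0, 0],
  [0, 0, 0.004, 0, 0, 0],
  [0, 0, 0.004, 0, 0, 0],
  [0, 0, 0.004, 0, 0, 0],
  [0, 0, 0.004, 0, 0, 0],
  [0, 0, 0.004, 0, 0, 0],
], grip=0, squeeze=12)

```text
t: 10.9
ee_pos: [0.639, 0.1698, 0.101]
tool_rot: [0.149, 0.019, 0.989, -0.005]
contact_force: [-1.8, -6.1, 1.2]
grip_width: 0.0483
```

```bash
python3 go.py 0 .3 0; python3 go.py .4 .4 0
```

```text
now [0.639  0.1698 0.101 ] -> [0.6399 0.1702 0.1024] w 0.0483 F [-1.8 -6.1  1.2] t 10.9 vmax 0.007
shift mm [-1.3  0.5 -1.1] turn deg [-0.2 -0.   0.1] fractions [-0.0044, 0.0017, -0.0036, -0.0018, -0.0004, 0.0012] rows>= 0.0
now [0.639  0.1698 0.101 ] -> [0.6226 0.1709 0.1348] w 0.0483 F [-1.8 -6.1  1.2] t 10.9 vmax 0.007
shift mm [  5.7   0.4 -37.1] turn deg [-0.2 -5.8  0.2] fractions [0.019, 0.0013, -0.1236, -0.0018, -0.0482, 0.0013] rows>= 0.9
```

```bash
cat > arc.py <<'E'
import sys
from cell import sensors
from h import quat
from cov import *
a,b,n=float(sys.argv[1]),float(sys.argv[2]),int(sys.argv[3])
o=sensors.get_obs(); R0=quat(o["tool_rot"]);print(o["ee_pos"],o["contact_force"].round(1),round(o["grip_width"],4))
bet=lambda f:.3+.55*f/1.65
# actual pinch offset relative to nominal at angle a, carried along
e=o["ee_pos"]-(covpt(a)+toolrot(bet(a)).as_matrix()[:,2]*.01); print("err mm",(e*1000).round(1))
for f in np.linspace(a,b,n+1)[1:]:
    Rt=toolrot(bet(f)); p=covpt(f)+Rt.as_matrix()[:,2]*.01
    d=R0.inv().apply(p-o["ee_pos"])/.3; w=(R0.inv()*Rt).as_rotvec()/np.radians(120)
    print(round(f,2),np.r_[d,w].round(3).tolist())
E
python3 arc.py 0 .8 8
```

```text
[0.63896883 0.16975943 0.10102258] [-1.8 -6.1  1.2] 0.0483
err mm [-1.  -0.5 -1.4]
0.1 [-0.003, 0.002, -0.034, -0.002, -0.016, 0.001]
0.2 [0.001, 0.001, -0.065, -0.002, -0.032, 0.001]
0.3 [0.008, 0.001, -0.095, -0.002, -0.048, 0.001]
0.4 [0.018, 0.001, -0.124, -0.002, -0.064, 0.001]
0.5 [0.031, 0.001, -0.151, -0.002, -0.08, 0.001]
0.6 [0.046, 0.001, -0.178, -0.002, -0.096, 0.001]
0.7 [0.064, 0.001, -0.202, -0.002, -0.112, 0.001]
0.8 [0.085, 0.001, -0.225, -0.002, -0.128, 0.001]
```

step_arm([
  [0, 0, -0.032, 0, -0.016, 0],
  [0.003, -0.001, -0.064, 0, -0.032, 0],
  [0.01, -0.001, -0.094, 0, -0.048, 0],
  [0.02, -0.001, -0.122, 0, -0.064, 0],
  [0.032, -0.001, -0.15, 0, -0.08, 0],
  [0.047, -0.001, -0.176, 0, -0.096, 0],
  [0.065, -0.001, -0.201, 0, -0.112, 0],
  [0.085, -0.001, -0.224, 0, -0.128, 0],
], squeeze=18)

```text
t: 11.57
ee_pos: [0.5929, 0.1718, 0.1548]
tool_rot: [0.278, 0.019, 0.96, -0.007]
contact_force: [0.7, -2.8, -4.8]
grip_width: 0.0477
```

```bash
python3 - <<'E'
from cell import optics
import cv2
c=optics.capture("wrist"); cv2.imwrite("pics/w7.png",c["pixels"][:,:,::-1])
E
python3 arc.py .8 1.65 8
```

```text
[0.59145776 0.17191404 0.15518521] [-0.1 -4.9 -6.6] 0.0476
err mm [-3.4 -0.2 -2.7]
0.91 [0.003, 0.001, -0.028, -0.001, -0.018, 0.001]
1.01 [0.023, 0.001, -0.053, -0.001, -0.035, 0.001]
1.12 [0.046, 0.001, -0.076, -0.001, -0.052, 0.001]
1.23 [0.071, 0.001, -0.096, -0.001, -0.069, 0.001]
1.33 [0.098, 0.001, -0.113, -0.001, -0.086, 0.001]
1.44 [0.127, 0.001, -0.127, -0.001, -0.102, 0.001]
1.54 [0.157, 0.001, -0.138, -0.001, -0.119, 0.001]
1.65 [0.188, 0.001, -0.145, -0.001, -0.136, 0.001]
```

View pics/w7.png

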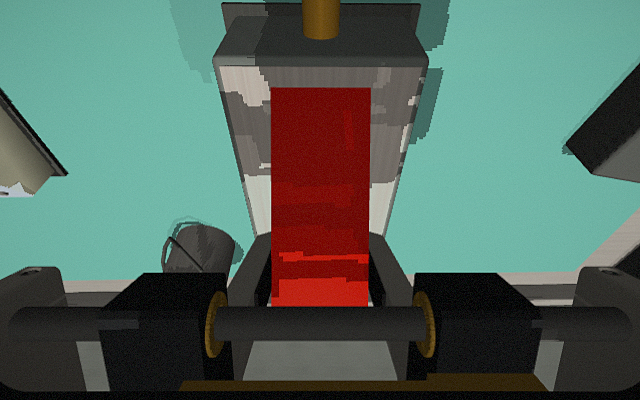

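The cover is lifting between the fingers: roof at rows 88–305, columns 271–370. Continuing the arc.

step_arm([
  [0.003, 0, -0.028, 0, -0.018, 0],
  [0.023, 0, -0.053, 0, -0.035, 0],
  [0.046, 0, -0.076, 0, -0.052, 0],
  [0.071, 0, -0.096, 0, -0.069, 0],
  [0.098, 0, -0.113, 0, -0.086, 0],
  [0.127, 0, -0.127, 0, -0.102, 0],
  [0.157, 0, -0.138, 0, -0.119, 0],
  [0.188, 0, -0.145, 0, -0.136, 0],
], squeeze=20)

```text
t: 12.28
ee_pos: [0.5233, 0.1749, 0.1627]
tool_rot: [0.413, 0.018, 0.911, -0.009]
contact_force: [3.5, -3.6, -4.2]
grip_width: 0.0475
```

```bash
python3 - <<'E'
from cell import optics
import cv2
c=optics.capture("wrist"); cv2.imwrite("pics/w8.png",c["pixels"][:,:,::-1])
E
python3 arc.py 1.65 1.8 2
```

```text
[0.52142701 0.17496053 0.16115406] [-0.  -3.6  0.3] 0.0481
err mm [ 0.7 -0.1 -0.7]
1.72 [0.02, 0.0, -0.013, -0.0, -0.011, 0.001]
1.8 [0.041, 0.0, -0.02, -0.0, -0.023, 0.001]
```

View pics/w8.png

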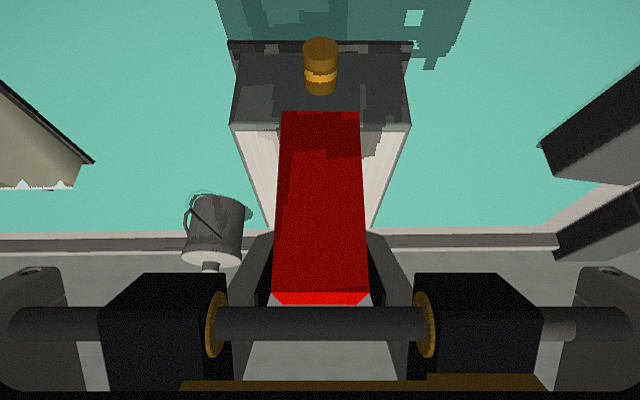

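step_arm([
  [0.02, 0, -0.013, 0, -0.011, 0],
  [0.041, 0, -0.02, 0, -0.023, 0],
  [0.041, 0, -0.02, 0, -0.023, 0],
])

```text
t: 12.58
ee_pos: [0.5101, 0.1755, 0.1569]
tool_rot: [0.434, 0.017, 0.901, -0.01]
contact_force: [1.9, -2.3, -2.8]
grip_width: 0.0478
```

```bash
python3 - <<'E'
from cell import optics
import cv2
from h import proj
from cov import *
c=optics.capture("wrist"); cv2.imwrite("pics/w9.png",c["pixels"][:,:,::-1])
for phi in (1.4,1.6,1.7,1.8,1.9): print(phi,[proj(c,covpt(phi,a,.053)+s*SY*.024).round(0).tolist() for a in (.11,0) for s in (1,-1)])
E
python3 arc.py 1.8 1.8 1
```

```text
1.4 [[276.0, 321.0], [361.0, 321.0], [282.0, 141.0], [356.0, 141.0]]
1.6 [[271.0, 299.0], [366.0, 300.0], [283.0, 127.0], [356.0, 127.0]]
1.7 [[269.0, 283.0], [368.0, 284.0], [283.0, 121.0], [355.0, 121.0]]
1.8 [[267.0, 264.0], [370.0, 264.0], [284.0, 115.0], [355.0, 115.0]]
1.9 [[266.0, 241.0], [372.0, 242.0], [284.0, 111.0], [354.0, 111.0]]
[0.5103594  0.17546289 0.15705538] [-0.2 -3.2 -2.6] 0.0476
err mm [ 1.7 -0.1  1.2]
1.8 [0.007, 0.0, -0.002, -0.001, -0.002, 0.001]
```

View pics/w9.png

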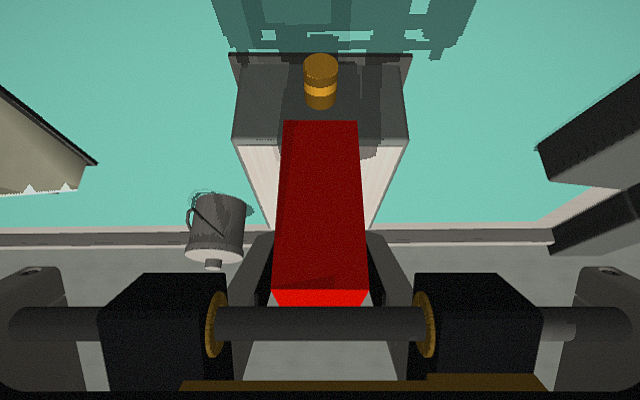

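The roof edges at rows 121 and 289 match φ≈1.68, so the cover leans back past 1.5. Releasing and backing off.

step_arm([
  [0, 0, 0, 0, 0, 0],
  [0, 0, 0, 0, 0, 0],
  [0, 0, -0.02, 0, 0, 0],
  [0, 0, -0.06, 0, 0, 0],
  [0, 0, -0.12, 0, 0, 0],
  [0, 0, -0.2, 0, 0, 0],
  [0, 0, -0.3, 0, 0, 0],
  [0, 0, -0.4, 0, 0, 0],
], grip=1)

```text
t: 13.3
ee_pos: [0.4166, 0.1802, 0.2349]
tool_rot: [0.435, 0.018, 0.9, -0.008]
contact_force: [0.8, 0.2, 0.0]
grip_width: 0.094
```

```bash
python3 - <<'E'
from cell import optics,sensors
import cv2
from h import proj
from cov import *
c=optics.capture("scene"); cv2.imwrite("pics/s10.png",cv2.resize(c["pixels"][150:290,300:450,::-1],None,fx=4,fy=4,interpolation=cv2.INTER_CUBIC))
c=optics.capture("wrist"); cv2.imwrite("pics/w10.png",c["pixels"][:,:,::-1])
for phi in (0,1.4,1.7,1.8,1.9): print(phi,[proj(c,covpt(phi,a,.053)+s*SY*.024).round(0).tolist() for a in (.11,0) for s in (1,-1)])
o=sensors.get_obs();print(o["ee_pos"],o["contact_force"],o["qpos"].round(2))
E
```

```text
0 [[299.0, 221.0], [332.0, 220.0], [294.0, 186.0], [337.0, 186.0]]
1.4 [[290.0, 232.0], [341.0, 232.0], [291.0, 125.0], [338.0, 125.0]]
1.7 [[287.0, 203.0], [343.0, 203.0], [292.0, 112.0], [338.0, 112.0]]
1.8 [[286.0, 191.0], [343.0, 190.0], [292.0, 109.0], [338.0, 109.0]]
1.9 [[286.0, 177.0], [344.0, 177.0], [292.0, 106.0], [337.0, 106.0]]
[0.41714939 0.18270095 0.24002807] [ 0.70121256 -0.05820895  0.74473474] [ 0.69 -0.67  2.14 -0.66  1.01 -0.68]
```

View pics/w10.png

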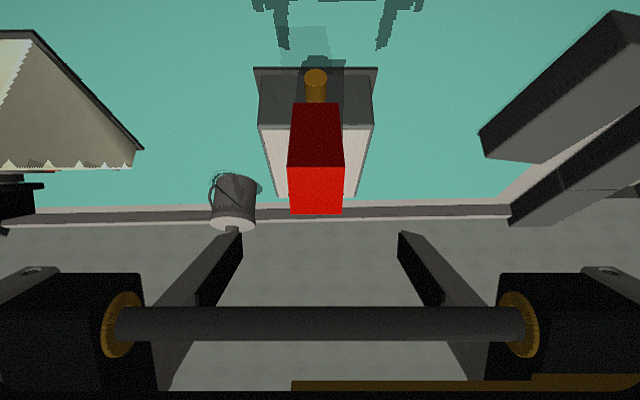

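View pics/s10.png

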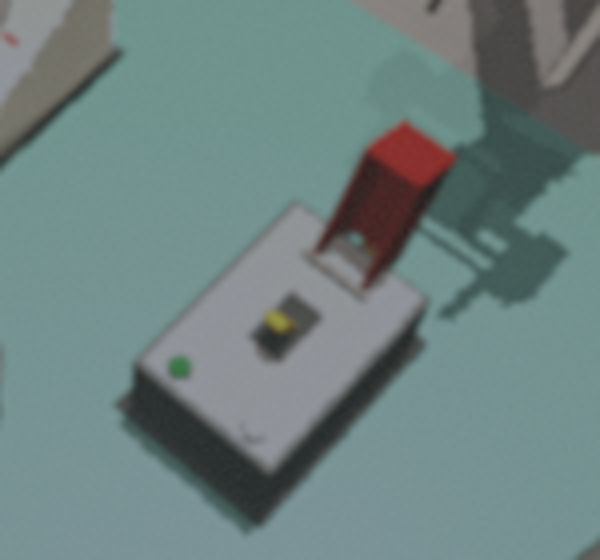

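The cover rests open near 1.95 (wrist view, free-end edge at row 167). The scene crop shows the yellow toggle at (278,322), still off. Next I'll move over the cover and down behind the toggle.

```bash
cat > to.py <<'E'
import sys
from cell import sensors
from h import quat,delta
from cov import *
x,y,z,beta=map(float,sys.argv[1:5])
o=sensors.get_obs();Rt=toolrot(beta)
print("now",o["ee_pos"].round(4),"F",o["contact_force"].round(1),"w",round(o["grip_width"],4),"t",round(o["t"],2),"vmax",abs(o["joint_velocities"]).max().round(3))
q,e=ik(np.array([x,y,z]),Rt,o["qpos"]);print("ik",q.round(2),round(e,4))
delta(np.array([x,y,z]),Rt,o)
E
python3 - <<'E'
import sys; sys.path.insert(0,'.')
from cov import *
pv=HG-SX*.058+SZ*.001
for a in(-.5,.5): print(a,"tip",(pv+.042*(np.sin(a)*SX+np.cos(a)*SZ)).round(4))
E
python3 to.py .53 .172 .31 .4; python3 to.py .66 .169 .25 0
```

```text
-0.5 tip [0.6271 0.1708 0.1209]
0.5 tip [0.5869 0.1724 0.1209]
now [0.4171 0.1827 0.24  ] F [ 0.7 -0.1  0.7] w 0.0939 t 13.4 vmax 0.071
ik [ 0.29 -0.18  1.48 -0.13  1.47 -1.25] 0.0
shift mm [-124.8   -6.4   46.2] turn deg [ 0.6 29.1  0. ] fractions [-0.4159, -0.0212, 0.154, 0.005, 0.2429, 0.0004] rows>= 4.1
now [0.4171 0.1827 0.24  ] F [ 0.7 -0.1  0.7] w 0.0939 t 13.4 vmax 0.071
ik [ 0.17  0.39  0.92  0.    1.83 -1.36] 0.0
shift mm [-157.4   -5.4  185.6] turn deg [ 0.6 52.1  0.2] fractions [-0.5246, -0.0181, 0.6188, 0.0049, 0.4339, 0.0014] rows>= 7.3
```

step_arm([
  [-0.1, 0, 0, 0, 0.04, 0],
  [-0.2, 0, 0.03, 0, 0.09, 0],
  [-0.3, -0.01, 0.07, 0, 0.14, 0],
  [-0.39, -0.02, 0.12, 0, 0.19, 0],
  [-0.416, -0.021, 0.18, 0.004, 0.24, 0],
  [-0.45, -0.021, 0.29, 0.005, 0.3, 0],
  [-0.49, -0.02, 0.4, 0.005, 0.36, 0],
  [-0.51, -0.019, 0.5, 0.005, 0.41, 0],
], grip=0)

```text
t: 14.07
ee_pos: [0.6335, 0.1654, 0.2604]
tool_rot: [0.02, 0.022, 1.0, -0.004]
contact_force: [0.6, 0.4, 0.6]
grip_width: 0.0442
```

```bash
python3 to.py .66 .169 .20 0
```

```text
now [0.6335 0.1654 0.2604] F [0.6 0.4 0.6] w 0.0442 t 14.07 vmax 1.75
ik [ 0.17  0.39  1.02  0.    1.73 -1.36] 0.0
shift mm [-23.8   5.2  61.4] turn deg [-0.4  2.4 -0.2] fractions [-0.0792, 0.0172, 0.2045, -0.0032, 0.0196, -0.0015] rows>= 1.6
```

step_arm([
  [0, 0, 0, 0, 0, 0],
  [0, 0, 0, 0, 0, 0],
  [0, 0, 0, 0, 0, 0],
  [0, 0, 0, 0, 0, 0],
])

```text
t: 14.4
ee_pos: [0.6293, 0.1666, 0.2637]
tool_rot: [0.024, 0.021, 0.999, -0.004]
contact_force: [0.3, -0.0, 1.2]
grip_width: 0.0172
```

```bash
python3 to.py .66 .1705 .20 0; python3 to.py .66 .1705 .106 0
```

```text
now [0.6293 0.1666 0.2637] F [ 0.3 -0.   1.2] w 0.0172 t 14.4 vmax 0.083
ik [ 0.17  0.39  1.02  0.    1.73 -1.36] 0.0
shift mm [-27.4   5.6  65. ] turn deg [-0.4  2.7 -0.1] fractions [-0.0915, 0.0188, 0.2168, -0.0035, 0.0229, -0.0007] rows>= 1.7
now [0.6293 0.1666 0.2637] F [ 0.3 -0.   1.2] w 0.0172 t 14.4 vmax 0.083
ik [ 0.17  0.41  1.17 -0.    1.56 -1.36] 0.0
shift mm [-22.9   6.3 158.9] turn deg [-0.4  2.7 -0.1] fractions [-0.0765, 0.0211, 0.5298, -0.0035, 0.0229, -0.0007] rows>= 3.9
```

step_arm([
  [-0.08, 0.018, 0.02, -0.003, 0.01, 0],
  [-0.092, 0.019, 0.1, -0.003, 0.023, 0],
  [-0.09, 0.02, 0.2, -0.003, 0.023, 0],
  [-0.085, 0.02, 0.3, -0.003, 0.023, 0],
  [-0.085, 0.02, 0.36, -0.003, 0.023, 0],
  [-0.085, 0.02, 0.4, -0.003, 0.023, 0],
  [-0.085, 0.02, 0.4, -0.003, 0.023, 0],
  [-0.085, 0.02, 0.4, -0.003, 0.023, 0],
])

```text
t: 15.07
ee_pos: [0.6601, 0.1705, 0.1457]
tool_rot: [-0.0, 0.021, 1.0, -0.001]
contact_force: [-1.2, 0.6, 0.7]
grip_width: 0.0005
```

```bash
python3 to.py .66 .1705 .107 0;python3 - <<'E'
from cell import optics,sensors
import cv2
from h import proj
from cov import *
c=optics.capture("wrist"); cv2.imwrite("pics/w11.png",c["pixels"][:,:,::-1])
E
```

```text
now [0.6601 0.1705 0.1457] F [-1.2  0.6  0.7] w 0.0005 t 15.07 vmax 0.045
ik [ 0.17  0.41  1.17 -0.    1.56 -1.36] 0.0
shift mm [ 0.1  0.  38.7] turn deg [-0.1 -0.  -0.1] fractions [0.0002, 0.0, 0.129, -0.0006, -0.0001, -0.0006] rows>= 0.9
```

View pics/w11.png

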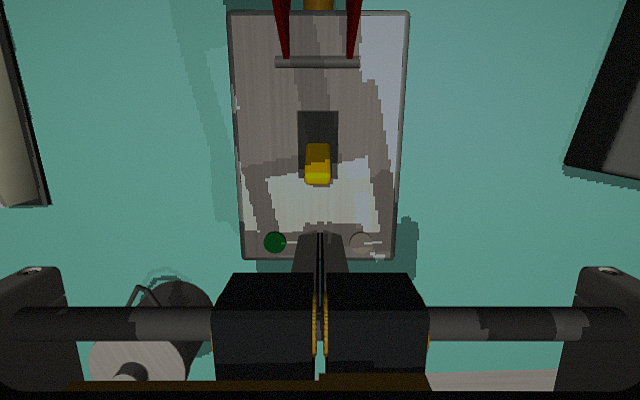

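The toggle at (318,165) is in line with the shut fingers at column 320, and the tips are clear behind it. Descending, then pushing towards the hinge.

step_arm([
  [0, 0, 0.06, 0, 0, 0],
  [0, 0, 0.11, 0, 0, 0],
  [0, 0, 0.128, 0, 0, 0],
  [0, 0, 0.128, 0, 0, 0],
])

```text
t: 15.45
ee_pos: [0.6599, 0.17, 0.1033]
tool_rot: [-0.003, 0.021, 1.0, -0.001]
contact_force: [-0.9, 0.2, -0.0]
grip_width: 0.0003
```

step_arm([
  [0.05, 0, 0, 0, 0, 0],
  [0.08, 0, 0, 0, 0, 0],
  [0.11, 0, 0, 0, 0, 0],
  [0.14, 0, 0, 0, 0, 0],
  [0.16, 0, 0, 0, 0, 0],
  [0.175, 0, 0, 0, 0, 0],
  [0.175, 0, 0, 0, 0, 0],
])

```text
t: 16.03
ee_pos: [0.6081, 0.1725, 0.1049]
tool_rot: [-0.001, 0.021, 1.0, -0.001]
contact_force: [2.4, -0.1, 4.7]
grip_width: 0.0006
```

```bash
python3 to.py .60 .1715 .107 0
```

```text
now [0.6081 0.1725 0.1049] F [ 2.4 -0.1  4.7] w 0.0006 t 16.03 vmax 0.018
ik [ 0.19  0.29  1.33 -0.    1.52 -1.34] 0.0
shift mm [ 8.  -1.3 -2.1] turn deg [-0.1 -0.2 -0.1] fractions [0.0268, -0.0043, -0.007, -0.0009, -0.0014, -0.0009] rows>= 0.2
```

step_arm([
  [0.01, 0, 0, 0, 0, 0],
  [0.02, 0, 0, 0, 0, 0],
  [0.03, 0, 0, 0, 0, 0],
  [0.03, 0, 0, 0, 0, 0],
])

```text
t: 16.37
ee_pos: [0.6068, 0.1724, 0.1058]
tool_rot: [0.007, 0.022, 1.0, -0.0]
contact_force: [18.3, 0.6, -0.9]
grip_width: 0.0001
```

```bash
python3 to.py .60 .1715 .107 0
```

```text
now [0.6068 0.1724 0.1058] F [18.3  0.6 -0.9] w 0.0001 t 16.37 vmax 0.017
ik [ 0.19  0.29  1.33  0.    1.52 -1.34] 0.0
shift mm [ 6.7 -1.2 -1.3] turn deg [-0.   0.8 -0.2] fractions [0.0224, -0.0039, -0.0044, -0.0003, 0.0067, -0.0016] rows>= 0.2
```

It's against a hard stop at x≈0.607, where I predicted fully on. Backing off and up to check.

step_arm([
  [-0.05, 0, 0, 0, 0, 0],
  [-0.12, 0, 0, 0, 0, 0],
  [-0.16, 0, -0.08, 0, 0, 0],
  [-0.16, 0, -0.2, 0, 0, 0],
  [-0.16, 0, -0.32, 0, 0, 0],
  [-0.16, 0, -0.45, 0, 0, 0],
  [-0.16, 0, -0.55, 0, 0, 0],
  [-0.16, 0, -0.55, 0, 0, 0],
])

```text
t: 17.03
ee_pos: [0.6488, 0.1712, 0.2755]
tool_rot: [0.001, 0.021, 1.0, -0.0]
contact_force: [-0.4, 1.0, 0.9]
grip_width: 0.0006
```

```bash
python3 to.py .41 .178 .30 0;python3 - <<'E'
from cell import optics,sensors
import cv2
from h import proj
from cov import *
c=optics.capture("wrist"); cv2.imwrite("pics/w12.png",c["pixels"][:,:,::-1])
pv=HG-SX*.058+SZ*.001
for a in(-.5,.3,.5): print(a,proj(c,pv+.042*(np.sin(a)*SX+np.cos(a)*SZ)),proj(c,pv))
E
```

```text
now [0.6488 0.1712 0.2755] F [-0.4  1.   0.9] w 0.0006 t 17.03 vmax 0.098
ik [ 0.28 -0.14  1.41 -0.    1.87 -1.25] 0.0
shift mm [238.8  -3.4 -25.2] turn deg [-0.   0.2 -0.1] fractions [0.796, -0.0115, -0.084, -0.0001, 0.0014, -0.001] rows>= 5.8
-0.5 [317.98279827 168.72060512] [318.11082437 146.65818681]
0.3 [317.90446702 137.55047334] [318.11082437 146.65818681]
0.5 [317.90620044 129.71042784] [318.11082437 146.65818681]
```

View pics/w12.png

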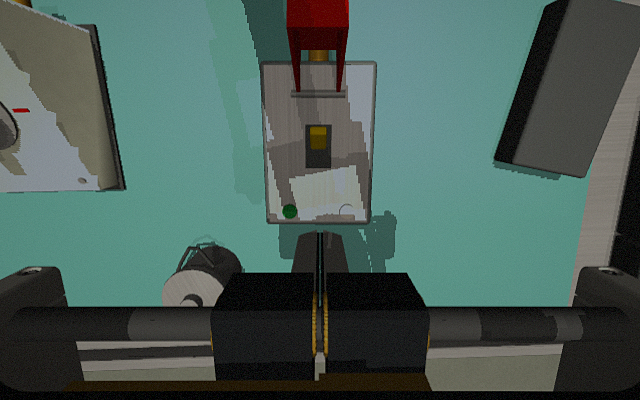

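The toggle tip is at (318,130); fully on predicts (318,130). Now over to the robot side of the cover.

step_arm([
  [0.08, 0, -0.06, 0, 0, 0],
  [0.2, 0, -0.09, 0, 0, 0],
  [0.33, 0, -0.09, 0, 0, 0],
  [0.46, -0.01, -0.09, 0, 0, 0],
  [0.59, -0.01, -0.09, 0, 0, 0],
  [0.72, -0.01, -0.09, 0, 0, 0],
  [0.82, -0.011, -0.08, 0, 0, 0],
  [0.82, -0.011, -0.08, 0, 0, 0],
])

```text
t: 17.75
ee_pos: [0.3959, 0.1781, 0.291]
tool_rot: [-0.007, 0.02, 1.0, -0.002]
contact_force: [-0.1, 0.0, 0.2]
grip_width: 0.0003
```

step_arm([
  [0, 0, 0, 0, 0, 0],
  [0, 0, 0, 0, 0, 0],
])

```text
t: 17.92
ee_pos: [0.4016, 0.178, 0.2915]
tool_rot: [-0.005, 0.021, 1.0, -0.002]
contact_force: [0.5, 0.1, -0.1]
grip_width: 0.0008
```

```bash
python3 to.py .41 .178 .15 0
```

```text
now [0.4016 0.178  0.2915] F [ 0.5  0.1 -0.1] w 0.0008 t 17.92 vmax 0.031
ik [ 0.28 -0.13  1.69 -0.    1.58 -1.25] 0.0
shift mm [ -9.7   0.8 141.4] turn deg [-0.2 -0.5 -0.1] fractions [-0.0324, 0.0028, 0.4714, -0.0018, -0.0046, -0.001] rows>= 3.4
```

step_arm([
  [0, 0, 0.1, 0, 0, 0],
  [0, 0, 0.2, 0, 0, 0],
  [0, 0, 0.3, 0, 0, 0],
  [0, 0, 0.4, 0, 0, 0],
  [0, 0, 0.46, 0, 0, 0],
  [0, 0, 0.46, 0, 0, 0],
  [0, 0, 0.46, 0, 0, 0],
])

```text
t: 18.5
ee_pos: [0.4009, 0.1774, 0.1536]
tool_rot: [-0.005, 0.022, 1.0, -0.002]
contact_force: [0.7, -0.8, 0.7]
grip_width: 0.0004
```

step_arm([
  [-0.06, 0, 0, 0, 0, 0],
  [-0.12, 0, 0, 0, 0, 0],
  [-0.17, 0, 0, 0, 0, 0],
  [-0.22, 0, -0.01, 0, 0, 0],
  [-0.26, 0, -0.02, 0, 0, 0],
  [-0.3, 0, -0.03, 0, 0, 0],
  [-0.34, 0, -0.04, 0, 0, 0],
])

```text
t: 19.08
ee_pos: [0.5053, 0.1736, 0.169]
tool_rot: [-0.002, 0.022, 1.0, -0.001]
contact_force: [0.4, -0.3, -0.1]
grip_width: 0.0002
```

```bash
python3 to.py .55 .175 .165 0; python3 - <<'E'
from cell import optics
import cv2
c=optics.capture("scene"); cv2.imwrite("pics/s13.png",cv2.resize(c["pixels"][150:290,300:450,::-1],None,fx=4,fy=4,interpolation=cv2.INTER_CUBIC))
E
```

```text
now [0.5053 0.1736 0.169 ] F [ 0.4 -0.3 -0.1] w 0.0002 t 19.08 vmax 0.37
ik [ 0.21  0.16  1.37  0.    1.61 -1.32] 0.0
shift mm [-44.6   3.3   3.9] turn deg [-0.1 -0.2 -0.2] fractions [-0.1486, 0.011, 0.0128, -0.0008, -0.0016, -0.0013] rows>= 1.1
```

View pics/s13.png

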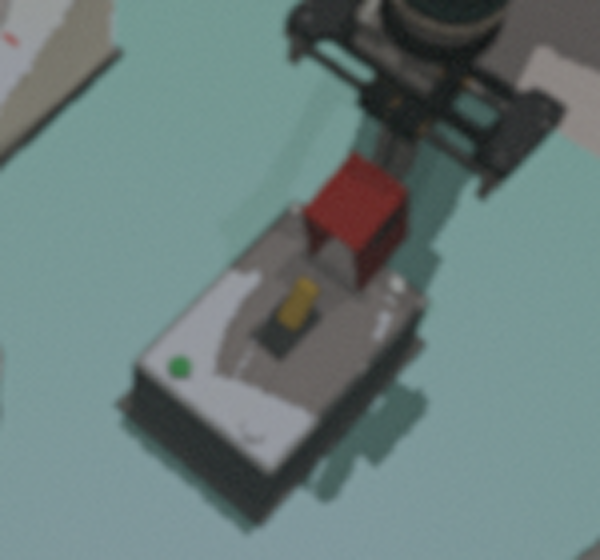

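The cover is coming forward (about 1.35) and the toggle at (300,305) now leans to the hinge. Pushing on.

step_arm([
  [-0.04, 0, -0.01, 0, 0, 0],
  [-0.08, 0, -0.02, 0, 0, 0],
  [-0.12, 0, -0.03, 0, 0, 0],
  [-0.15, 0, -0.04, 0, 0, 0],
  [-0.18, 0, -0.05, 0, 0, 0],
  [-0.18, 0, -0.05, 0, 0, 0],
  [-0.18, 0, -0.05, 0, 0, 0],
])

```text
t: 19.72
ee_pos: [0.5579, 0.1713, 0.1825]
tool_rot: [-0.002, 0.022, 1.0, -0.001]
contact_force: [-1.0, -0.3, 0.4]
grip_width: 0.0005
```

```bash
python3 to.py .45 .175 .3 0; python3 - <<'E'
from cell import optics
import cv2
c=optics.capture("scene"); cv2.imwrite("pics/s14.png",cv2.resize(c["pixels"][150:290,300:450,::-1],None,fx=4,fy=4,interpolation=cv2.INTER_CUBIC))
E
```

```text
now [0.5579 0.1713 0.1825] F [-1.  -0.3  0.4] w 0.0005 t 19.72 vmax 0.031
ik [ 0.25 -0.06  1.34 -0.    1.87 -1.28] 0.0
shift mm [ 108.5   -1.2 -117. ] turn deg [-0.1 -0.3 -0.1] fractions [0.3616, -0.004, -0.3901, -0.001, -0.0023, -0.0012] rows>= 3.8
```

View pics/s14.png

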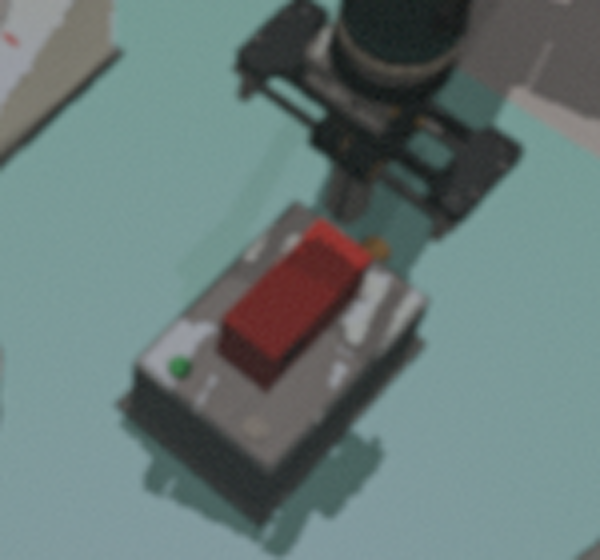

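The cover dropped shut. Retreating up and back, then a final check.

step_arm([
  [0.06, 0, -0.06, 0, 0, 0],
  [0.14, 0, -0.14, 0, 0, 0],
  [0.22, 0, -0.22, 0, 0, 0],
  [0.3, 0, -0.3, 0, 0, 0],
  [0.38, 0, -0.38, 0, 0, 0],
  [0.48, 0, -0.42, 0, 0, 0],
  [0.58, 0, -0.42, 0, 0, 0],
  [0.6, 0, -0.42, 0, 0, 0],
])

```text
t: 20.43
ee_pos: [0.3747, 0.1796, 0.3114]
tool_rot: [-0.001, 0.02, 1.0, -0.0]
contact_force: [-0.1, 0.3, -0.1]
grip_width: 0.0005
```

step_arm([
  [0, 0, 0, 0, 0, 0],
  [0, 0, 0, 0, 0, 0],
  [0, 0, 0, 0, 0, 0],
  [0, 0, 0, 0, 0, 0],
])

```text
t: 20.77
ee_pos: [0.3786, 0.1791, 0.3075]
tool_rot: [-0.004, 0.022, 1.0, -0.002]
contact_force: [-0.7, -0.3, -0.4]
grip_width: 0.0003
```

```bash
python3 - <<'E'
from cell import optics,sensors
import cv2
from h import *
from cov import covpt,SY
S=optics.capture("scene");T=optics.capture("top")
cv2.imwrite("pics/s15.png",cv2.resize(S["pixels"][80:280,220:420,::-1],None,fx=3,fy=3,interpolation=cv2.INTER_CUBIC))
cv2.imwrite("pics/t15.png",T["pixels"][:,:,::-1])
a=cv2.imread("pics/top0.png");b=T["pixels"][:,:,::-1]; d=cv2.absdiff(a,b).max(2)
for n,(u,v) in dict(pot=(313,160),bottle=(460,245),brick=(166,229)).items(): print(n,"top diff mean",d[v-20:v+20,u-20:u+20].mean().round(2))
a=cv2.imread("pics/scene0.png");b=S["pixels"][:,:,::-1]; d=cv2.absdiff(a,b).max(2)
for n,(u,v) in dict(pot=(285,245),bottle=(238,110),brick=(470,293)).items(): print(n,"scene diff mean",d[v-20:v+20,u-20:u+20].mean().round(2))
m=lambda i:(i[:,:,2].astype(int)>i[:,:,1]*1.8)&(i[:,:,2]>90)
print("red mask scene before/after",[np.round(np.mean(np.argwhere(m(x)),0),1).tolist()+[int(m(x).sum())] for x in (a,b)])
o=sensors.get_obs();print(o["ee_pos"],o["contact_force"].round(1),o["t"])
E
```

```text
pot top diff mean 4.0
bottle top diff mean 3.93
brick top diff mean 3.5
pot scene diff mean 2.05
bottle scene diff mean 2.18
brick scene diff mean 1.98
red mask scene before/after [[222.6, 373.8, 581], [222.5, 373.9, 585]]
[0.37863185 0.17906609 0.3076295 ] [ 0.4 -0.2 -0.4] 20.8667
```

View pics/s15.png

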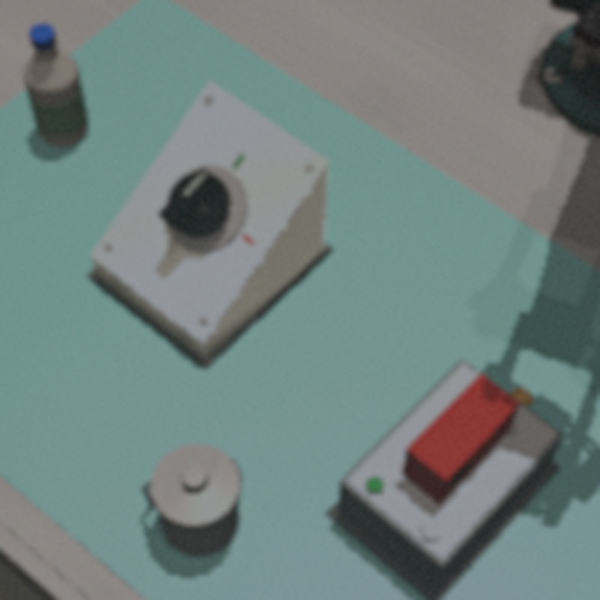

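View pics/t15.png

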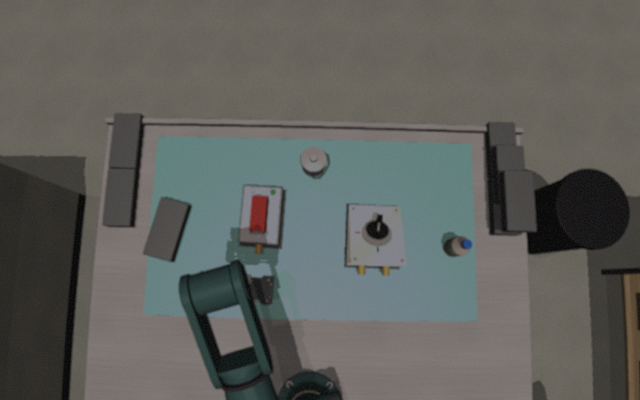

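In both views the knob pointer lies upslope, the red cover is shut at the same pixel centre as at the start, and the pot, bottle and brick haven't moved. Handing in.

```bash
python3 -c "
from cell import job
print(job.sign_off())"
```

```text
the job is handed in; nothing more can be done
None
```

The job is handed in: the knob is at its end stop, the toggle is on and the cover is shut. It took about 21 s of the 72 s allowed. The hand-in gave no verdict, so the results below are my own checks.

- **Knob:** I pushed it fully in (about 18 N, against 12 N for the spring) and turned it from about 0.25 to 1.41 rad. I felt no resistance at the safety stop. The wrist picture after release shows it at about 1.4 rad and sprung out.
- **Cover and toggle:** I pinched the cover and swung it to about 1.7 rad, and it leaned back open by itself. I pushed the toggle to its hard stop with shut fingers, and its tip sat on the pixel predicted for fully on. I then pushed the cover forward and it dropped shut, which hides the toggle from a later look.
- **Last checks:** The cover's red area has the same pixel centre as at the start, within 0.1 px. Around the pot, bottle and brick, the before and after pictures differ only at about noise level. The arm is clear of everything and the force reads near zero.

No check failed. The only disagreements were small: the top view put the starting knob angle at about 0.3 rad and the scene view at 0.25, and the wrist camera placed the cover about 2 mm from my first estimate, which I corrected before gripping.

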